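Fit the polishing trough and stir its balls

ROBOT

A 7-joint arm with a two-finger parallel gripper is mounted at the origin on the work surface. World frame = base frame: x ahead of the robot, y to its left, z up, the work surface at z = 0. Lengths are in m, angles in rad, forces in N, time in s.
With the tool pointing down it reaches from about 0.425 to 0.875 m from the base axis. Payload 4.7 kg.
Tool frame: the origin (TCP) lies at the very end of the fingers, on their centre line; the grasp point (between the pads) lies ctrl.pinch_z behind it (ctrl.pinch_z is the distance from the TCP to the grasp point, in m); x points along the fingers, y is the direction in which the jaws open and shut, and the axes are right-handed (so a half turn about x gives the same grasp; the last joint's range is limited). The gripper opens to 87 mm and grips with 3 to 60 N. Pads are 19 mm wide; open, the fingers measure 117 mm over their backs; the gripper's body (75 mm by 190 mm) begins 51 mm behind the grasp point.
Start: joints at [1.161, 0.321, -0.07, 1.45, 0.023, 1.371, -0.057], TCP at [0.267, -0.593, 0.223] pointing down, gripper open.
Joint ranges: [-2.86, 2.86], [-0.3, 2.09], [-1.38, 1.24], [0.06, 2.45], [-1.56, 4.7], [0.09, 2.05], [-2.69, 2.69]. Speed limits (rad/s): [2.57, 2.57, 3.14, 3.14, 3.14, 3.14, 3.14].

INTERFACE

Orientations are given as a rotation vector (axis times angle).
In Python, from bench import get_state, get_image, camera_info, order, ctrl gives the robot as it stands.
- The arm moves only by the tool jog_arm, never from a script. Its arguments are lists of equal length, an entry for each row: "claw": the finger opening in mm, from 0 to 87; "xyz": the shift along the tool's x, y, z in mm, a list of three; "roll": the turn about the tool's x in degrees. In form: {"claw": [claw, ...], "xyz": [[tx, ty, tz], ...], "roll": [roll, ...]}. A call has 1 to 5 rows; each row is the pose to reach, as a shift and turn from the pose measured when the call began, along the tool's axes at that moment; what a row does not reach only later rows make up. A row lasts 1/10 s, in which the tool goes at most 50 mm and 8.59 degrees, less where a joint would pass 70% of its speed; a pose out of reach is approached as far as the arm can. A call with a gripper value outside its range is refused whole. The fingers move at their own pace and stop on an object; "force" is the grip in N (left out, the last holds). Time passes only in rows, so rows that repeat a pose let the fingers close. It gives the time, the measured TCP pose, the force and the opening at its end, in the units of the state.
- get_state(): the state, without advancing time (a new reading comes with each control period).
- get_image(name): name is "side" or "top" or "wrist"; returns (picture, depth): 420x560x3 uint8, red, green, blue; 420x560 float32, m along the optical axis (not along the pixel's ray), 0 where there is no reading.
- camera_info(name): a dict with "intrinsics" (3x3 intrinsics, pixels), "rvec" (rotation vector, rad) and "tvec" (3), from world to camera coordinates, as OpenCV has them; the wrist camera has in their place "tool_from_camera" (4x4, takes a point from camera to tool coordinates, whose origin is the TCP and whose axes are the tool frame's). Camera axes: x right, y down, z forward; pixel columns grow to the right and rows downward; lengths in m; the calibration is good to about 2 mm. A picture is of the moment at which its call begins: read the wrist's pose just before it. camera_info takes no time and is no camera call.
- order.close_job(): hands the job in, once; it reports no verdict.
The state is a dict: "time": time; "joint_positions": joint angles; "qd": joint speeds; "joint_torque": joint torques, N m; "position": TCP position; "tool_rot": TCP orientation; "ft_force": force on the tool from outside, world axes, zero at the start; "torque": the same for the moment, N m; "grip_width": opening from 0.0 (shut) to 1.0 (fully open).
Only numpy, scipy, OpenCV 4.12 (cv2) and the standard library are available. Lean on these libraries where they do the work, as an engineer would, in place of code of your own. Each camera call takes 0.05 s, during which the arm holds its last target. There are 200 camera calls.

TASK

Fit the steel trough of balls onto the polisher's base, fully down on the deck with its thick and thin pegs through the matching holes. Then take the wooden stick from its block and stir the balls with it, its tip near the trough's floor, sweeping from well into the thick-peg end to well into the thin-peg end and all the way back, and then stand the stick back fully down in the block's hole. Keep all the balls in the trough, keep the trough on its pegs, and leave the other things on the bench where they are.

Things in the scene. Friction and masses are not known exactly. Their poses are not given: they have to be found in the camera images.
- trough: Loose open steel trough with five balls, 0.3 to 0.65 kg. Walled part 138 (x) x 66 (y) mm outside, walls 3 mm, rim 76 mm above the underside; inside floor 132 x 60 mm, 8 mm up. An 8 mm thick lug with a through hole sticks out 31 mm at each end (200 mm overall). Origin: centre of underside; x along its length to the larger hole, z up. Grip it from above across the 66 mm.
- thick_hole (a point): Centre of the larger hole (21 mm) at the trough's underside, 84 mm from the trough's origin along its +x.
- thin_hole (a point): Centre of the smaller hole (13 mm) at the trough's underside, 84 mm from the trough's origin along its -x.
- base: Fixed grey polisher drive base, 240 (x) x 120 (y) mm, flat black deck 60 mm above the bench, with two upright steel pegs 22 mm high with tapered tips. Origin: centre of its underside on the bench; x along its length to the thicker peg, z up. The seated trough's underside lies on the deck, the pegs standing up through its holes.
- thick_peg (a point): Foot, at deck height, of the 18 mm peg; 84 mm from the middle of the base along its +x.
- thin_peg (a point): Foot, at deck height, of the 10 mm peg; 84 mm from the middle of the base along its -x.
- stick: Loose turned wooden stirring stick, 190 mm long, 60 g, at the start standing tip down in the block's hole (leaning up to 4 degrees). Shaft 12 mm thick up to 115 mm from the tip; handle 20 mm thick from 118 mm to near the top. Origin: the middle of the lower tip; z along the stick towards the handle.
- block: Fixed wooden block 90 x 90 x 75 mm high with one round upright hole, the stick's holder. Origin: centre of its underside on the bench, z up.
- block_hole0 (a point): Centre of the hole's mouth on top of the block (75 mm above the bench); the hole is 15.5 mm wide and 60 mm deep, its floor 15 mm above the bench.
- ball0_center (a point): Centre of a white ceramic polishing ball, 18 mm in diameter, 11 g, loose in the trough; it can pass beside the stick's shaft when the stick is at the trough's mid-width, and may jam against an end when pushed along a wall.
- ball1_center (a point): Centre of a white ceramic polishing ball, 18 mm in diameter, 11 g, loose in the trough; it can pass beside the stick's shaft when the stick is at the trough's mid-width, and may jam against an end when pushed along a wall.
- ball2_center (a point): Centre of a white ceramic polishing ball, 18 mm in diameter, 11 g, loose in the trough; it can pass beside the stick's shaft when the stick is at the trough's mid-width, and may jam against an end when pushed along a wall.
- ball3_center (a point): Centre of a white ceramic polishing ball, 18 mm in diameter, 11 g, loose in the trough; it can pass beside the stick's shaft when the stick is at the trough's mid-width, and may jam against an end when pushed along a wall.
- ball4_center (a point): Centre of a white ceramic polishing ball, 18 mm in diameter, 11 g, loose in the trough; it can pass beside the stick's shaft when the stick is at the trough's mid-width, and may jam against an end when pushed along a wall.
- gouge_wide: Bystander: carving gouge, 205 mm long, 24 mm square wooden handle, lying on the bench. Origin: under its middle, on the bench.
- gouge_narrow: Bystander: second, narrower gouge, 205 mm long, 24 mm square wooden handle, lying on the bench. Origin: under its middle, on the bench.
- mallet: Bystander: wooden mallet lying on the bench, about 215 mm long, 70 mm high. Origin: under its head, on the bench.
- figure: Bystander: carved wooden figure, 150 mm tall, 70 mm wide foot. Origin: under its middle, on the bench.
- stone: Bystander: grey sharpening stone 50 x 150 x 25 mm. Origin: under its middle, on the bench.
- jar: Bystander: closed glass jar, 70 mm wide, 90 mm tall. Origin: under its middle, on the bench.
There are look-alikes about, which are no part of the job. What is shaped like the stick but blue is not meant.

How it is judged:
By the outcome, as a careful person would: the job done as asked, in the order asked, and still so for the second after the job is handed in, with the robot touching nothing.
It also fails if it takes over 72 s, if anything falls off the work surface, if the arm or the gripper's body presses on something with over 40 N, if the wrist force passes 120 N, or if a joint passes its speed limit or range.

## Working session

There is one attempt and no reset: what is moved stays moved. The work goes in short steps, Python scripts to look and compute and a tool call to move; the robot and the scene stay as the last step left them, time stands still between calls to the robot, and variables do not carry over. Pictures are saved under pics/ and viewed, about 8 in all and at most 12, crops included, and the job is handed in when it is done.

Besides the shell and the picture viewer there is one more tool, called after "Call:" as name(argument=value, ...) on one line, values as JSON. jog_arm: Moves the arm, as the interface text tells. Its arguments: {"type":"object","properties":{"claw":{"type":"array"},"xyz":{"type":"array"},"roll":{"type":"array"},"force":{"type":"number"}},"required":["claw","xyz","roll"]}

```bash
mkdir -p pics; ls
cat > h.py <<'E'
import numpy as np, cv2
from scipy.spatial.transform import Rotation as R
from bench import get_state, get_image, camera_info, order, ctrl
def cam(name):
    """grab image; return rgb, depth, K, world_from_cam 4x4"""
    s=get_state(); ci=camera_info(name); K=np.array(ci["intrinsics"])
    rgb,d=get_image(name)
    if name=="wrist":
        T=np.eye(4);T[:3,:3]=R.from_rotvec(s["tool_rot"]).as_matrix();T[:3,3]=s["position"]
        W=T@np.array(ci["tool_from_camera"])
    else:
        C=np.eye(4);C[:3,:3]=R.from_rotvec(np.ravel(ci["rvec"])).as_matrix();C[:3,3]=np.ravel(ci["tvec"]);W=np.linalg.inv(C)
    return rgb,d,K,W
def cloud(d,K,W):
    v,u=np.mgrid[:d.shape[0],:d.shape[1]]
    P=np.stack([(u-K[0,2])/K[0,0]*d,(v-K[1,2])/K[1,1]*d,d],-1)@W[:3,:3].T+W[:3,3]
    P[d<=0]=np.nan
    return P
def save(n,rgb): cv2.imwrite(f"pics/{n}.png",rgb[...,::-1])
E
python3 - <<'E'
from h import *
s=get_state(); print(s, ctrl.pinch_z)
print(R.from_rotvec(s["tool_rot"]).as_matrix().round(3))
for n in ("top","side"):
    r,d,K,W=cam(n); save(n,r); np.savez(n,r=r,d=d,P=cloud(d,K,W)); print(n,K.round(1).tolist(),W.round(3).tolist())
r1=np.load("top.npz")["r"]; r2=np.load("side.npz")["r"]
cv2.imwrite("pics/both.png",cv2.resize(np.vstack([r1,r2]),None,fx=.7,fy=.7)[...,::-1])
E
```

```text
pics
{'time': 0.0, 'joint_positions': array([ 1.1611303 ,  0.32183098, -0.07007928,  1.45172557,  0.02259519,
        1.37080497, -0.05690175]), 'qd': array([-2.17379031e-03, -3.39832593e-05, -4.41929131e-04,  9.01078441e-04,
       -1.18367029e-03, -4.72671956e-04, -8.22896091e-06]), 'joint_torque': array([-1.37132411e-04, -4.91295326e+01, -4.04005805e-01, -3.12535429e+01,
       -6.38553291e-02,  4.36813734e-02,  1.99695760e-04]), 'position': array([ 0.26699029, -0.59199669,  0.22143092]), 'tool_rot': array([ 1.98771334,  0.42966429, -1.9887559 ]), 'ft_force': array([ 0.18334478, -0.42254933, -0.37495823]), 'torque': array([ 0.04832468, -0.01561916,  0.01510192]), 'grip_width': 1.0027612943800166} 0.0187
[[-0.001  0.411 -0.912]
 [ 0.002 -0.912 -0.411]
 [-1.    -0.002  0.   ]]
top [[534.7, 0.0, 284.4], [0.0, 534.7, 210.2], [0.0, 0.0, 1.0]] [[-0.015, -0.994, 0.104, 0.415], [-1.0, 0.016, 0.013, -0.002], [-0.015, -0.104, -0.994, 1.348], [0.0, 0.0, 0.0, 1.0]]
side [[432.4, 0.0, 272.8], [0.0, 432.4, 209.5], [0.0, 0.0, 1.0]] [[-0.862, -0.406, 0.304, 0.223], [-0.507, 0.676, -0.535, 0.54], [0.012, -0.615, -0.788, 0.857], [0.0, 0.0, 0.0, 1.0]]
```

View pics/top.png

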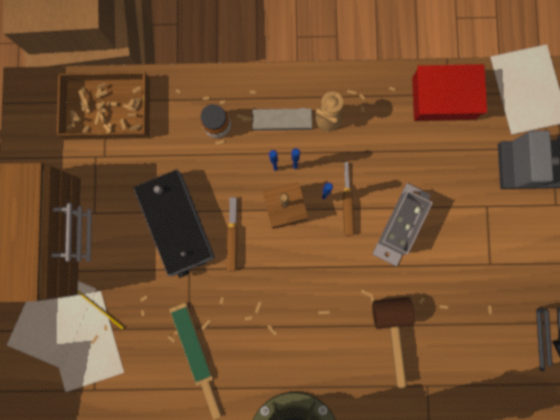

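View pics/side.png

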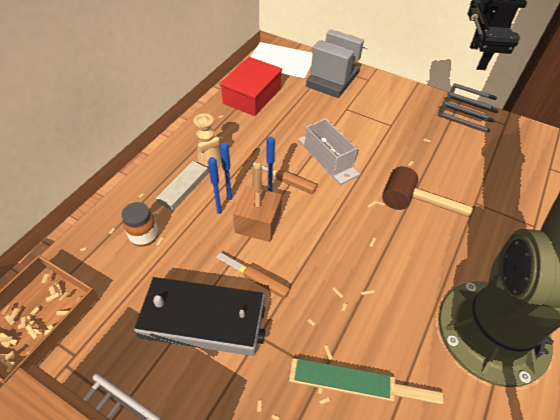

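The top view shows the trough at (404,225), the base at (174,222) and the block with the wooden stick at (286,203). Possible mix-ups for the stick are the blue sticks at (274,158), (296,156) and (327,190), which I rule out by colour. The wooden one at (286,200), in the block, is the one I want. Next I'll measure and check a close crop.

Run:
```python
from h import *
from scipy.ndimage import label
t=np.load("top.npz");P=t["P"];s=np.load("side.npz");Q=s["P"]
def sel(P,c0,rad,z0,z1):
    with np.errstate(all='ignore'): m=(np.linalg.norm(P[...,:2]-c0,axis=-1)<rad)&(P[...,2]>z0)&(P[...,2]<z1)
    return P[m]
def rect(p):
    c,wh,a=cv2.minAreaRect((p[:,:2]*1000).astype(np.float32)); return np.round(c,1),np.round(wh,1),round(a,1)
for nm,(u,v) in dict(trough=(404,225),base=(174,222),block=(272,212)).items():
    print(nm,P[v,u].round(3))
tc=P[225,404,:2]; bc=P[222,174,:2]; kc=P[212,272,:2]
for nm,PP in (("top",P),("side",Q)):
    print(nm,"trough rim",rect(sel(PP,tc,.12,.066,.085)),"all",rect(sel(PP,tc,.13,.006,.085)))
    print("  floor z bench",np.nanmedian(PP[...,2]))
    b=sel(PP,bc,.15,.052,.067); print("  base deck",rect(b),np.median(b[:,2]))
    pg=sel(PP,bc,.15,.072,.1)
    if len(pg):
        k=pg[:,1]>bc[1]
        c=pg[:,:2].mean(0); uu=np.linalg.svd(pg[:,:2]-c)[2][0]; q=(pg[:,:2]-c)@uu
        for g in (q<0,q>=0): print("   peg",pg[g].mean(0).round(4),g.sum(), pg[g][:,2].max())
    k=sel(PP,kc,.08,.068,.08); print("  block",rect(k),np.median(k[:,2]))
    st=sel(PP,kc,.06,.1,.25); 
    if len(st):
        for z in np.arange(.1,.25,.01):
            w=st[(st[:,2]>=z)&(st[:,2]<z+.01)]
            if len(w)>2: print("    st",z.round(2),len(w),w.mean(0).round(4))
r=t["r"]
a=cv2.resize(r[170:280,360:450],None,fx=5,fy=5,interpolation=3);b=cv2.resize(r[145:255,255:345][:110],None,fx=3.5,fy=5,interpolation=3)
cv2.imwrite("pics/crop1.png",cv2.resize(np.hstack([a,b]),None,fx=1,fy=1)[...,::-1])
```

```text
trough [ 0.512 -0.28   0.021]
base [0.526 0.285 0.055]
block [0.544 0.045 0.078]
top trough rim (array([ 515.5, -276.4]), array([ 67.3, 139.3]), 62.2) all (array([ 509.9, -275.4]), array([239.3, 220.2]), 46.6)
  floor z bench -0.0004986035137641842
  base deck (array([525.8, 288.8]), array([237.6, 117.5]), 22.4) 0.059367417308826775
   peg [0.6035 0.3199 0.0792] 45 0.08675182644434631
   peg [0.4485 0.2577 0.0776] 16 0.08409011340409678
  block (array([562.7,  14.9]), array([90.6, 89.4]), 13.4) 0.07412662986481733
    st 0.13 3 [0.5543 0.0122 0.1374]
    st 0.14 3 [0.5543 0.0114 0.1442]
    st 0.15 3 [0.5548 0.0173 0.1531]
    st 0.16 6 [0.5552 0.0138 0.1622]
    st 0.17 7 [0.555  0.0134 0.1747]
    st 0.19 14 [0.5598 0.0152 0.1967]
    st 0.2 54 [0.5621 0.0139 0.2035]
side trough rim (array([ 518.1, -277.7]), array([ 70.2, 142.3]), 62.1) all (array([ 511.1, -259.3]), array([163.4, 196.8]), 32.2)
  floor z bench 0.0005517400095674807
  base deck (array([527.9, 289. ]), array([235.8, 117.8]), 21.7) 0.06050320587431057
   peg [0.6039 0.3214 0.0795] 68 0.08400210255639906
   peg [0.4494 0.2586 0.0783] 22 0.08407752040015959
  block (array([564.6,  14.9]), array([90.8, 91. ]), 13.3) 0.07552611121278052
    st 0.1 14 [0.5627 0.0164 0.1053]
    st 0.11 15 [0.5626 0.0167 0.1155]
    st 0.12 9 [0.5617 0.0173 0.1253]
    st 0.13 19 [0.5613 0.0194 0.136 ]
    st 0.14 28 [0.5612 0.0187 0.1451]
    st 0.15 34 [0.5606 0.0182 0.1551]
    st 0.16 29 [0.5618 0.0189 0.1656]
    st 0.17 31 [0.5608 0.0184 0.1749]
    st 0.18 30 [0.5616 0.0189 0.185 ]
    st 0.19 36 [0.5613 0.0192 0.1954]
    st 0.2 47 [0.5635 0.0151 0.2045]
```

View pics/crop1.png

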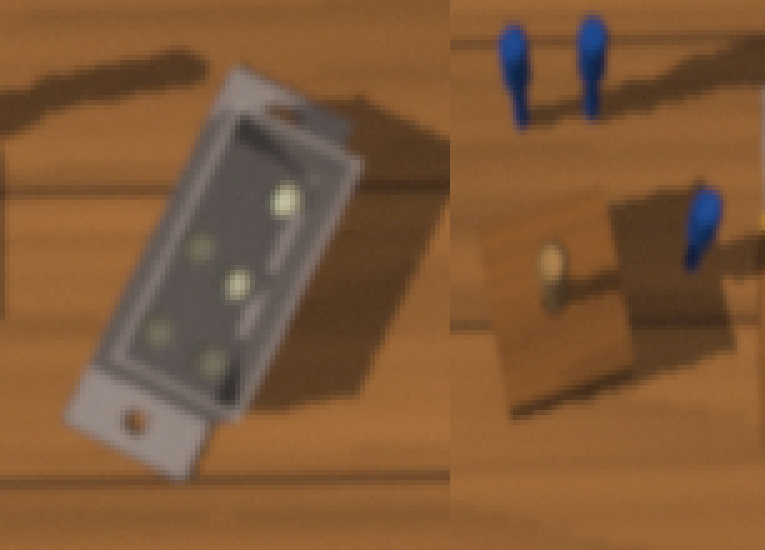

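The crop shows the near hole at about (387,254), 13 mm across, so that is the thin end. The far hole at about (417,193) is wider, so that is the thick end. The stick in the block is wooden, and the blue look-alikes stand apart from it. Next I'll locate the blue sticks for clearance and work out the first move.

```bash
cat >> h.py <<'E'
def go(xyz,yaw_y=None):
    """tool-frame shift (mm) and roll (deg) from now to TCP xyz with tool y at world angle yaw_y deg"""
    s=get_state();M=R.from_rotvec(s["tool_rot"]).as_matrix()
    sh=M.T@(np.array(xyz)-s["position"])*1000
    a=np.degrees(np.arctan2(M[1,1],M[0,1])); print("t",round(s["time"],2),"pos",s["position"].round(4),"yaw_y",a.round(2),"xaxis",M[:,0].round(4),"F",s["ft_force"].round(1),"grip",round(s["grip_width"]*87,1))
    print("shift",sh.round(1),"roll",None if yaw_y is None else round(-((yaw_y-a+180)%360-180),1), "q",s["joint_positions"].round(2))
E
python3 - <<'E'
from h import *
for n in ("top","side"):
    t=np.load(n+".npz");P=t["P"];r=t["r"].astype(int)
    m=((r[...,2]>r[...,0]+40)&(r[...,2]>60)).astype(np.uint8)
    k,l=cv2.connectedComponents(m)
    for i in range(1,k):
        p=P[l==i];p=p[np.isfinite(p[:,0])]
        if len(p)>20:
            hi=p[p[:,2]>p[:,2].max()-.015];lo=p[p[:,2]<p[:,2].min()+.03]
            print(n,len(p),"zmax",p[:,2].max().round(3),"zmin",p[:,2].min().round(3),"hi",np.median(hi,0).round(3),"lo",np.median(lo,0).round(3))
go([.5165,-.277,.16],-117.8)
E
```

```text
top 76 zmax 0.194 zmin 0.049 hi [ 0.663 -0.011  0.188] lo [ 0.66 -0.01  0.06]
top 70 zmax 0.192 zmin 0.046 hi [0.66  0.038 0.188] lo [0.656 0.037 0.06 ]
top 73 zmax 0.193 zmin 0.082 hi [ 0.586 -0.082  0.188] lo [ 0.582 -0.081  0.084]
side 270 zmax 0.193 zmin 0.012 hi [ 0.587 -0.08   0.187] lo [ 0.586 -0.08   0.032]
side 285 zmax 0.194 zmin -0.002 hi [ 0.664 -0.009  0.188] lo [ 0.664 -0.011  0.015]
side 313 zmax 0.193 zmin 0.005 hi [0.661 0.04  0.188] lo [0.66  0.04  0.019]
t 0.1 pos [ 0.2671 -0.5921  0.2216] yaw_y -65.72 xaxis [-8.0e-04  1.5e-03 -1.0e+00] F [-0.1 -0.3  0.2] grip 86.7
shift [  61.9 -184.5 -356.9] roll 52.1 q [ 1.16  0.32 -0.07  1.45  0.02  1.37 -0.06]
```

Call:
jog_arm(claw=[87,87,87,87,87], xyz=[[0,-22,-43],[0,-44,-86],[0,-66,-129],[0,-88,-172],[0,-110,-215]], roll=[8.5,17,25.5,34,42.5], force=45)

```text
time: 0.6
position: [0.4155, -0.4056, 0.2214]
tool_rot: [-2.057, 0.31, 2.06]
ft_force: [0.2, -0.6, 0.5]
grip_width: 1.002
```

```bash
python3 -c "
from h import *
go([.5165,-.277,.18],-117.8)"
```

```text
t 0.6 pos [ 0.4155 -0.4056  0.2214] yaw_y -107.24 xaxis [-0.0012  0.002  -1.    ] F [ 0.2 -0.6  0.5] grip 87.1
shift [  41.5 -152.7  -58.4] roll 10.6 q [ 0.85  0.18 -0.13  1.63  0.02  1.34 -1.16]
```

Call:
jog_arm(claw=[87,87,87,87,87], xyz=[[2,-41,-16],[10,-85,-33],[20,-125,-48],[41.5,-152.7,-58.4],[41.5,-152.7,-58.4]], roll=[4,8,10.6,10.6,10.6])

```text
time: 1.1
position: [0.5179, -0.27, 0.1766]
tool_rot: [-1.947, 0.468, 1.96]
ft_force: [-0.0, 0.6, -0.4]
grip_width: 0.999
```

Run:
```python
from h import *
r,d,K,W=cam("wrist");save("w1",r);P=cloud(d,K,W)
np.savez("w1",r=r,d=d,P=P)
def rect(p):
    c,wh,a=cv2.minAreaRect((p[:,:2]*1000).astype(np.float32)); return np.round(c,1),np.round(wh,1),round(a,1)
with np.errstate(all='ignore'):
    for z0,z1 in((.068,.085),(.004,.014)):
        m=(np.linalg.norm(P[...,:2]-[.5165,-.277],axis=-1)<.13)&(P[...,2]>z0)&(P[...,2]<z1)
        print(m.sum(),rect(P[m]))
go([.5165,-.277,.035],-117.8)
```

```text
2274 (array([ 517.5, -278.9]), array([ 66.2, 138.8]), 62.4)
8554 (array([ 550.5, -241.1]), array([164.1, 176.7]), 62.6)
t 1.15 pos [ 0.5167 -0.2736  0.1779] yaw_y -117.53 xaxis [-0.0044  0.0046 -1.    ] F [-0.1 -1.1 -0.1] grip 87.2
shift [142.8   3.4  -2.2] roll 0.3 q [ 0.64  0.22 -0.23  1.67  0.05  1.26 -1.65]
```

View pics/w1.png

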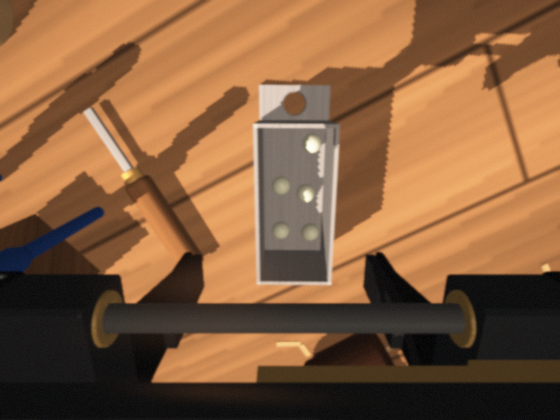

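The wrist view shows the trough with five balls. The wide hole is on the far lug at (293,103), so the thick end is away from the robot, along yaw of about -27.7°. Going down to grip.

Call:
jog_arm(claw=[87,87,87,87,87], xyz=[[30,2,-1],[70,4.3,-2.1],[105,4.3,-2.1],[132,4.3,-2.1],[143,4.3,-2.1]], roll=[0.2,0.2,0.2,0.2,0.2])

```text
time: 1.65
position: [0.5131, -0.2786, 0.032]
tool_rot: [-1.938, 0.48, 1.959]
ft_force: [-1.1, 0.4, -0.2]
grip_width: 1.005
```

Call:
jog_arm(claw=[87,75,64,60,60], xyz=[[0,0,0],[0,0,0],[0,0,0],[0,0,0],[0,0,0]], roll=[0,0,0,0,0])

```text
time: 2.15
position: [0.5146, -0.2782, 0.0336]
tool_rot: [-1.941, 0.479, 1.956]
ft_force: [1.3, 3.2, 3.6]
grip_width: 0.755
```

```bash
python3 -c "
from h import *
go([.517,-.278,.035],-117.7)"
```

```text
t 2.15 pos [ 0.5146 -0.2782  0.0336] yaw_y -117.83 xaxis [-0.0062  0.0057 -1.    ] F [1.3 3.2 3.6] grip 65.7
shift [-1.4 -1.3 -2. ] roll -0.1 q [ 0.64  0.36 -0.22  1.8   0.09  0.99 -1.67]
```

Call:
jog_arm(claw=[60,60,60,60,60], xyz=[[-10,0,0],[-45,0,0],[-90,0,0],[-135,0,0],[-180,0,0]], roll=[0,0,0,0,0])

```text
time: 2.65
position: [0.5144, -0.2789, 0.2146]
tool_rot: [-1.939, 0.479, 1.958]
ft_force: [1.3, -0.3, -6.0]
grip_width: 0.754
```

```bash
python3 -c "
from h import *
go([.47,-.15,.30],-90)"
```

```text
t 2.65 pos [ 0.5144 -0.2789  0.2146] yaw_y -117.83 xaxis [-0.0085  0.0064 -0.9999] F [ 1.3 -0.3 -6. ] grip 65.6
shift [-84.2 -93.4 100.4] roll -27.8 q [ 0.65  0.21 -0.23  1.61  0.05  1.34 -1.64]
```

Call:
jog_arm(claw=[60,60,60,60,60], xyz=[[-30,-5,6],[-60,-22,24],[-80,-45,48],[-85,-70,75],[-85,-94,100]], roll=[-4,-10,-16,-22,-28])

```text
time: 3.15
position: [0.4697, -0.1482, 0.3017]
tool_rot: [2.212, 0.015, -2.23]
ft_force: [0.7, 0.2, -7.2]
grip_width: 0.751
```

```bash
python3 -c "
from h import *
go([.46,.03,.30],-72)"
```

```text
t 3.15 pos [ 0.4697 -0.1482  0.3017] yaw_y -89.59 xaxis [-0.0083  0.006  -0.9999] F [ 0.7  0.2 -7.2] grip 65.3
shift [   2.8 -178.3    8.4] roll -17.6 q [ 0.6  -0.02 -0.33  1.68 -0.01  1.49 -1.3 ]
```

Call:
jog_arm(claw=[60,60,60,60,60], xyz=[[0,-36,0],[0,-76,0],[0,-118,0],[0,-160,0],[0,-200,0]], roll=[-4,-8,-12,-16,-20])

```text
time: 3.65
position: [0.4668, 0.0534, 0.3024]
tool_rot: [2.019, 0.376, -2.037]
ft_force: [1.0, 0.4, -7.0]
grip_width: 0.753
```

```bash
python3 -c "
from h import *
go([.525,.288,.22],-68)"
```

```text
t 3.65 pos [0.4668 0.0534 0.3024] yaw_y -69.4 xaxis [-0.0097  0.0051 -0.9999] F [ 1.   0.4 -7. ] grip 65.5
shift [  83.  -198.4 -137.6] roll -1.4 q [ 0.41 -0.07 -0.54  1.72 -0.04  1.49 -1.33]
```

Call:
jog_arm(claw=[60,60,60,60,60], xyz=[[0,-36,-24],[3,-76,-52],[10,-118,-82],[25,-160,-111],[50,-188,-131]], roll=[0,-0.5,-1,-1.4,-1.4])

```text
time: 4.15
position: [0.5233, 0.2787, 0.254]
tool_rot: [2.008, 0.401, -2.019]
ft_force: [1.1, -1.5, -5.9]
grip_width: 0.754
```

Call:
jog_arm(claw=[60,60,60,60], xyz=[[20,-6,-4],[40,-6,-4],[50,-6,-4],[50,-6,-4]], roll=[0,0,0,0])

```text
time: 4.55
position: [0.5232, 0.2843, 0.2018]
tool_rot: [2.003, 0.398, -2.023]
ft_force: [-0.7, -1.2, -7.0]
grip_width: 0.754
```

Run:
```python
from h import *
go([.525,.2885,.16],-68)
def rect(p):
    c,wh,a=cv2.minAreaRect((p[:,:2]*1000).astype(np.float32)); return np.round(c,1),np.round(wh,1),round(a,1)
out=[]
for n in("side","top","wrist"):
    r,d,K,W=cam(n);P=cloud(d,K,W);np.savez(n+"2",r=r,P=P);out.append(r)
go([.525,.2885,.16],-68)
cv2.imwrite("pics/h2.png",np.hstack([cv2.resize(out[0][220:390,100:330],(480,355)),cv2.resize(out[2],(320,240)) if 0 else cv2.resize(out[2][:355],(320,355))])[...,::-1])
```

```text
t 4.55 pos [0.5232 0.2843 0.2018] yaw_y -67.97 xaxis [-0.011   0.0035 -0.9999] F [-0.7 -1.2 -7. ] grip 65.6
shift [41.8 -2.9 -3.6] roll 0.0 q [ 0.08  0.3  -0.75  1.59  0.2   1.33 -1.88]
t 4.7 pos [0.5251 0.2857 0.2052] yaw_y -68.0 xaxis [-0.0053  0.0068 -1.    ] F [-0.3  0.6 -6. ] grip 65.8
shift [45.2 -2.3 -1.1] roll 0.0 q [ 0.08  0.3  -0.75  1.59  0.2   1.33 -1.88]
```

View pics/h2.png

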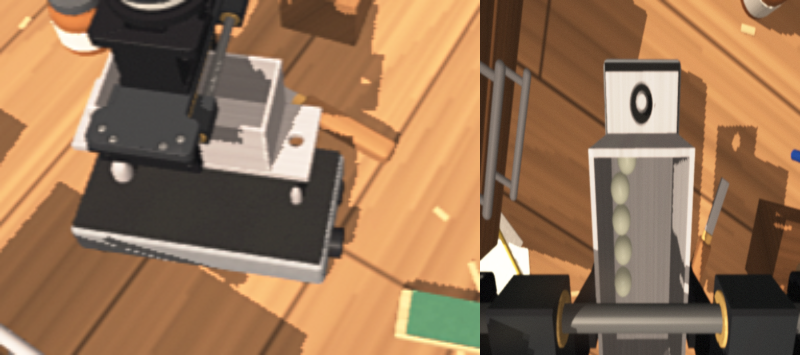

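The side and wrist views show the trough held level above the base with all five balls in it. The thick peg is visible through the wide hole at (641,100) in the composite. Next I'll measure both from the wrist cloud.

Run:
```python
from h import *
def rect(p):
    c,wh,a=cv2.minAreaRect((p[:,:2]*1000).astype(np.float32)); return np.round(c,1),np.round(wh,1),round(a,1)
t=np.load("wrist2.npz");P=t["P"]; z=P[...,2]
c0=np.array([.525,.286])
with np.errstate(all='ignore'): near=np.linalg.norm(P[...,:2]-c0,axis=-1)<.13
h=np.histogram(z[near&(z>.05)],bins=np.arange(.05,.28,.01));print(h[0])
for z0,z1 in((.235,.26),(.165,.19),(.066,.095)):
    m=near&(z>z0)&(z<z1); p=P[m]
    if len(p)>10: print(z0,len(p),rect(p),p.mean(0).round(4),"zmed",np.median(p[:,2]).round(4))
# hole: fill of lug mask
m=(near&(z>.165)&(z<.2)).astype(np.uint8)
lug=m.copy(); lug[int(145*420/355*355/355):]=lug[int(145*420/355*355/355):]
cs,hi=cv2.findContours(m,cv2.RETR_CCOMP,cv2.CHAIN_APPROX_NONE)
for c,hh in zip(cs,hi[0]):
    if hh[3]>=0 and len(c)>15:
        q=c[:,0]; p=P[q[:,1],q[:,0]]; e=cv2.fitEllipse(c); print("hole px",np.round(e[0],1),np.round(e[1],1),"world border mean",np.nanmean(p,0).round(4), rect(p))
# peg seen through hole
m=near&(z>.06)&(z<.1)&(np.linalg.norm(P[...,:2]-[.604,.3205],axis=-1)<.03)
v,u=np.nonzero(m); print("peg px",len(u),u.min(),u.max(),v.min(),v.max())
pt=P[m]
for a,b in((.06,.068),(.068,.076),(.076,.079),(.079,.081),(.081,.09)):
    w=pt[(pt[:,2]>=a)&(pt[:,2]<b)]
    if len(w): print(a,len(w),w.mean(0).round(4),np.ptp(w,0).round(4))
for n in("side2","top2"):
    t=np.load(n+".npz");Q=t["P"];zz=Q[...,2]
    with np.errstate(all='ignore'):nr=np.linalg.norm(Q[...,:2]-c0,axis=-1)<.14
    for z0,z1 in((.165,.19),(.066,.095)):
        p=Q[nr&(zz>z0)&(zz<z1)]; print(n,z0,len(p),p.mean(0).round(4) if len(p) else "",np.median(p[:,2]).round(4) if len(p) else "")
```

```text
[ 2202    99   208   169     0     0     0     0     0     0     0     4
 18304  2692  5396  1765  1786  2233  2857  6783   805   734  3027]
0.235 9109 (array([544., 292.]), array([103.5,  93.9]), 22.6) [0.5575 0.2977 0.2446] zmed 0.2454
0.165 21000 (array([543. , 291.6]), array([167.5,  66.3]), 22.5) [0.5553 0.2937 0.1788] zmed 0.1779
0.066 377 (array([607.6, 318.7]), array([16.5, 17.4]), 21.6) [0.6075 0.3188 0.0787] zmed 0.0797
hole px [283.1 103.3] [38.4 40.4] world border mean [0.6057 0.3176 0.1742] (array([605.6, 317.4]), array([20.8, 20.9]), 61.9)
peg px 412 265 300 68 120
0.06 35 [0.6106 0.3198 0.0603] [0.0403 0.0315 0.001 ]
0.068 78 [0.6077 0.3186 0.0747] [0.0173 0.0175 0.0034]
0.076 84 [0.6077 0.319  0.0775] [0.0155 0.0159 0.003 ]
0.079 155 [0.6073 0.3188 0.0803] [0.0131 0.013  0.002 ]
0.081 60 [0.6075 0.3185 0.0815] [0.0113 0.0114 0.0013]
side2 0.165 1343 [0.4814 0.2678 0.1775] 0.1768
side2 0.066 95 [0.5589 0.3047 0.077 ] 0.0777
top2 0.165 789 [0.5277 0.2766 0.1772] 0.177
top2 0.066 3 [0.4741 0.216  0.067 ] 0.0665
```

Call:
jog_arm(claw=[60,60,60,60,60], xyz=[[25,-1.7,-1.1],[50,-1.7,-1.1],[70,-1.7,-1.1],[70,-1.7,-1.1],[70,-1.7,-1.1]], roll=[0,0,0,0,0])

```text
time: 5.2
position: [0.5259, 0.2882, 0.1366]
tool_rot: [2.012, 0.399, -2.017]
ft_force: [0.4, 0.9, -5.7]
grip_width: 0.753
```

```bash
cat > fit.py <<'E'
from h import *
def rect(p):
    c,wh,a=cv2.minAreaRect((p[:,:2]*1000).astype(np.float32)); return np.round(c,1),np.round(wh,1),round(a,1)
go([.525,.2885,.16],-68)
r,d,K,W=cam("wrist");P=cloud(d,K,W);save("w3",r)
z=P[...,2]
with np.errstate(all='ignore'): far=np.linalg.norm(P[...,:2]-[.604,.319],axis=-1)<.03
lz=np.nanmedian(z[far&(z>.062)&(z<.2)]);print("lug z",lz.round(4))
m=(far&(abs(z-lz)<.008)).astype(np.uint8)
cs,hi=cv2.findContours(m,cv2.RETR_CCOMP,cv2.CHAIN_APPROX_NONE)
for c,hh in zip(cs,hi[0]):
    if hh[3]>=0 and len(c)>40:
        q=c[:,0]; p=P[q[:,1],q[:,0]]; print("hole",cv2.minEnclosingCircle(c)[0],rect(p[np.isfinite(p[:,0])]))
pt=P[far&(z<lz-.01)]
for a,b in((.06,.068),(.068,.076),(.076,.079),(.079,.081),(.081,.09)):
    w=pt[(pt[:,2]>=a)&(pt[:,2]<b)]
    if len(w)>4: print(a,len(w),rect(w))
go([.525,.2885,.16],-68)
E
python3 fit.py
```

```text
t 5.2 pos [0.5259 0.2882 0.1366] yaw_y -68.04 xaxis [-0.0039  0.0073 -1.    ] F [ 0.4  0.9 -5.7] grip 65.5
shift [-23.4  -0.8   0.7] roll -0.0 q [ 0.06  0.36 -0.73  1.67  0.24  1.21 -1.91]
lug z 0.1107
hole (283.4808654785156, 103.37571716308594) (array([606.8, 320.3]), array([20.9, 20.8]), 61.4)
0.06 31 (array([614.6, 321.3]), array([37.7, 29.9]), 33.5)
0.068 109 (array([607.5, 318.9]), array([17.1, 16.7]), 68.7)
0.076 149 (array([607.4, 319. ]), array([15.3, 15.5]), 29.6)
0.079 258 (array([607.5, 318.5]), array([13. , 13.1]), 21.6)
0.081 107 (array([607.4, 318.9]), array([11.2, 11.1]), 14.0)
t 5.25 pos [0.5263 0.2887 0.1373] yaw_y -68.03 xaxis [-0.0024  0.0081 -1.    ] F [ 0.9  0.2 -6.9] grip 65.6
shift [-22.7  -0.5   1.3] roll -0.0 q [ 0.06  0.36 -0.73  1.67  0.24  1.21 -1.91]
```

Call:
jog_arm(claw=[60,60,60,60,60], xyz=[[4,1.7,0],[8,1.7,0],[12,1.7,0],[12,1.7,0],[12,1.7,0]], roll=[0,0,0,0,0])

```text
time: 5.75
position: [0.5268, 0.2871, 0.1251]
tool_rot: [2.013, 0.4, -2.016]
ft_force: [-0.2, 0.4, -5.9]
grip_width: 0.749
```

```bash
python3 fit.py; python3 -c "
from h import *
r,d,K,W=cam('side');np.savez('side3',r=r,P=cloud(d,K,W))
cv2.imwrite('pics/s3.png',cv2.resize(r[230:380,110:300],None,fx=4,fy=4,interpolation=2)[...,::-1])"
```

```text
t 5.75 pos [0.5268 0.2871 0.1251] yaw_y -68.03 xaxis [-0.0029  0.008  -1.    ] F [-0.2  0.4 -5.9] grip 65.1
shift [-34.9  -2.2   1.1] roll -0.0 q [ 0.06  0.37 -0.73  1.68  0.25  1.19 -1.92]
lug z 0.0993
hole (283.48870849609375, 103.42655181884766) (array([607.8, 319.3]), array([20.8, 20.9]), 63.0)
0.06 42 (array([617.5, 320.3]), array([35.2, 31.3]), 36.4)
0.068 135 (array([607.3, 318.7]), array([17.3, 17. ]), 21.7)
0.076 158 (array([607.4, 318.9]), array([15.7, 15.3]), 74.6)
0.079 275 (array([607.6, 318.8]), array([12.9, 13. ]), 22.0)
0.081 127 (array([607.7, 318.9]), array([11.1, 11.1]), 77.4)
t 5.8 pos [0.5268 0.2873 0.1252] yaw_y -68.02 xaxis [-0.0026  0.0081 -1.    ] F [ 0.1  0.  -6.9] grip 65.6
shift [-34.8  -2.1   1.2] roll -0.0 q [ 0.06  0.37 -0.73  1.68  0.25  1.19 -1.92]
```

View pics/s3.png

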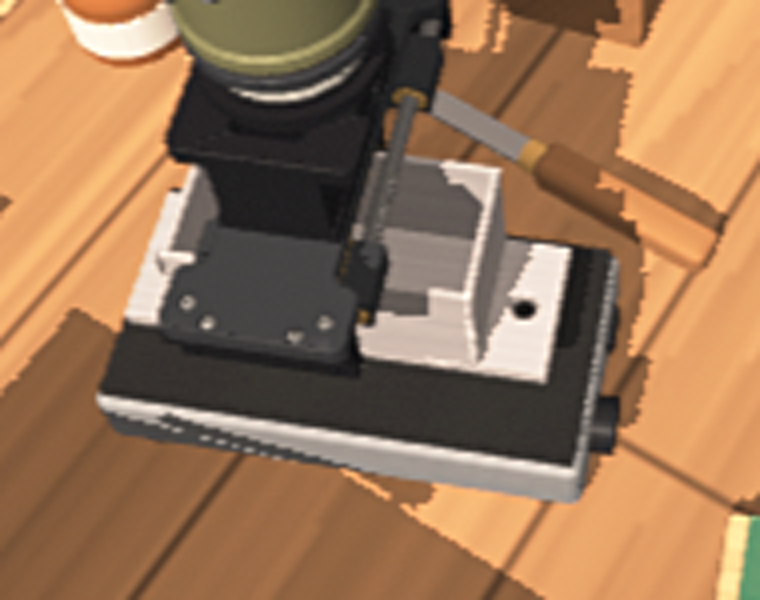

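The side view shows the trough over the base with the thin hole at full-image (241,307), dark inside and no peg showing yet. I'll check the thin end numerically with the side camera.

Run:
```python
from h import *
ci=camera_info("side");K=np.array(ci["intrinsics"]);Rm=R.from_rotvec(np.ravel(ci["rvec"])).as_matrix();t=np.ravel(ci["tvec"])
C=-Rm.T@t
t3=np.load("side3.npz");r=t3["r"].astype(int).sum(-1)
# dark hole blob centre
w=r[300:316,232:250];m=(w<180);v,u=np.nonzero(m);uu,vv=u.mean()+232,v.mean()+300;print("px",uu,vv,m.sum())
for z in(.0993,.095,.091):
    ray=Rm.T@np.linalg.inv(K)@[uu,vv,1];p=C+ray*(z-C[2])/ray[2];print(z,p.round(4))
# pegs: from clear picture, project model pegs
r0=np.load("side.npz")["r"]
for nm,p in(("thin",(.4494-.0005,.2586-.0,.082)),("thick",(.604,.3208,.082))):
    q=Rm@np.array(p)+t;print(nm,(K@q/q[2])[:2].round(1))
cv2.imwrite("pics/x.png",r0)
th=np.array([.6037,.3207]);tn=np.array([.449,.2582]);dd=th-tn;print(np.degrees(np.arctan2(dd[1],dd[0])),np.linalg.norm(dd))
s=np.load("side.npz")["P"];
with np.errstate(all='ignore'):
  for c in((.449,.258),(.604,.3205)):
    m=(np.linalg.norm(s[...,:2]-c,axis=-1)<.02)&(s[...,2]>.078);v,u=np.nonzero(m);p=s[m];print(c,u.mean().round(1),v.mean().round(1),p.mean(0).round(4),len(p))
```

```text
px 242.64705882352942 308.52941176470586 17
0.0993 [0.4447 0.2586 0.0993]
0.095 [0.446 0.257 0.095]
0.091 [0.4471 0.2555 0.091 ]
thin [241.2 311.4]
thick [157.1 299. ]
21.99909030073234 0.16684825441100665
(0.449, 0.258) 240.8 311.3 [0.4499 0.2586 0.0815] 10
(0.604, 0.3205) 157.0 299.0 [0.6047 0.3207 0.0813] 48
```

Call:
jog_arm(claw=[60,60,60,60,60], xyz=[[5,0.4,0],[9,0.4,0],[12,0.4,0],[14,0.4,0],[14,0.4,0]], roll=[0,0,0,0,0])

```text
time: 6.35
position: [0.5268, 0.2869, 0.1108]
tool_rot: [2.013, 0.4, -2.016]
ft_force: [-0.2, 0.0, -7.7]
grip_width: 0.752
```

```bash
python3 fit.py; python3 -c "
from h import *
r,d,K,W=cam('side');np.savez('side3',r=r,P=cloud(d,K,W))
cv2.imwrite('pics/s4.png',cv2.resize(r[270:340,190:290],None,fx=6,fy=6,interpolation=2)[...,::-1])"
```

```text
t 6.35 pos [0.5268 0.2869 0.1108] yaw_y -68.02 xaxis [-0.0032  0.0079 -1.    ] F [-0.2  0.  -7.7] grip 65.4
shift [-49.2  -2.6   1. ] roll -0.0 q [ 0.06  0.38 -0.73  1.7   0.26  1.16 -1.92]
lug z 0.085
hole (283.0, 103.43902587890625) (array([607.8, 319.1]), array([20.9, 20.9]), 70.4)
0.06 39 (array([615.9, 326.1]), array([31.8, 36.2]), 85.8)
0.068 80 (array([607.5, 318.9]), array([17.1, 17.2]), 67.2)
t 6.4 pos [0.5269 0.2871 0.1111] yaw_y -68.01 xaxis [-0.0028  0.0082 -1.    ] F [ 0.5 -0.6 -6.4] grip 65.7
shift [-48.9  -2.5   1.2] roll -0.0 q [ 0.06  0.38 -0.73  1.7   0.26  1.16 -1.92]
```

View pics/s4.png

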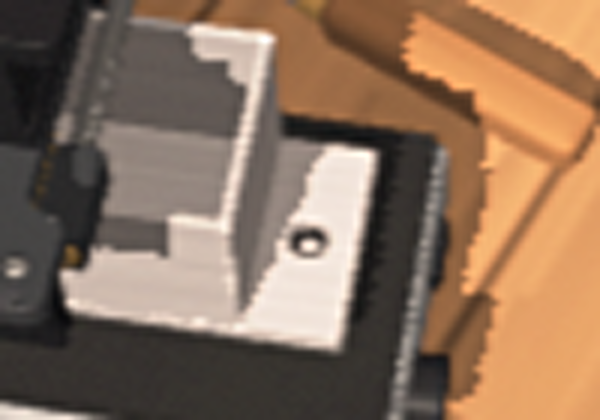

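The thin peg's tip shows in its hole at (310,240) in the crop, and the thick peg is centred in its hole with no side force. Lowering the rest of the way.

Call:
jog_arm(claw=[60,60,60,60,60], xyz=[[5,0.2,0.2],[9,0.2,0.2],[13,0.2,0.2],[16.5,0.2,0.2],[17,0.2,0.2]], roll=[0,0,0,0,0])

```text
time: 6.95
position: [0.5269, 0.2869, 0.0944]
tool_rot: [2.013, 0.4, -2.016]
ft_force: [-0.0, 0.1, -3.2]
grip_width: 0.756
```

```bash
python3 fit.py
```

```text
t 6.95 pos [0.5269 0.2869 0.0944] yaw_y -68.02 xaxis [-0.0027  0.0079 -1.    ] F [-0.   0.1 -3.2] grip 65.8
shift [-65.6  -2.7   1.1] roll -0.0 q [ 0.05  0.4  -0.72  1.71  0.28  1.14 -1.93]
lug z 0.0688
hole (283.0, 104.4857177734375) (array([607.3, 319. ]), array([16.3, 15.8]), 63.3)
hole (283.4808654785156, 103.62428283691406) (array([607.7, 319. ]), array([20.9, 20.9]), 59.7)
t 7.0 pos [0.5269 0.2869 0.0944] yaw_y -68.02 xaxis [-0.0027  0.0079 -1.    ] F [-1.1 -0.3 -3.8] grip 65.8
shift [-65.6  -2.7   1.1] roll -0.0 q [ 0.05  0.4  -0.72  1.71  0.28  1.14 -1.93]
```

Call:
jog_arm(claw=[60,60,80,87,87], xyz=[[1,0,0],[1.2,0,0],[1,0,0],[0,0,0],[0,0,0]], roll=[0,0,0,0,0])

```text
time: 7.5
position: [0.5276, 0.2874, 0.0951]
tool_rot: [2.016, 0.401, -2.014]
ft_force: [0.4, 0.1, -0.5]
grip_width: 0.938
```

Call:
jog_arm(claw=[87,87,87,87,87], xyz=[[-20,0,0],[-60,0,0],[-100,0,0],[-145,0,0],[-190,0,0]], roll=[0,0,0,0,0])

```text
time: 8.0
position: [0.5277, 0.2857, 0.2872]
tool_rot: [2.017, 0.401, -2.013]
ft_force: [1.4, 1.2, -0.1]
grip_width: 1.0
```

Run:
```python
from h import *
def rect(p):
    c,wh,a=cv2.minAreaRect((p[:,:2]*1000).astype(np.float32)); return np.round(c,1),np.round(wh,1),round(a,1)
for n in("side","wrist","top"):
    r,d,K,W=cam(n);P=cloud(d,K,W);z=P[...,2]
    with np.errstate(all='ignore'):
        nr=np.linalg.norm(P[...,:2]-[.527,.289],axis=-1)<.12
        m=nr&(z>.128)&(z<.145);print(n,m.sum(),rect(P[m]) if m.sum()>5 else "",np.median(z[m]))
        for c in((.596,.337),(.435,.26),(.462,.247),(.45,.275),(.61,.305)):
            m=(np.linalg.norm(P[...,:2]-c,axis=-1)<.007); print("  lug",c,m.sum(),np.nanmedian(z[m]).round(4) if m.any() else "")
    if n=="wrist":save("w5",r)
go([.5627,.0155,.22],-68)
```

```text
side 646 (array([528.9, 288.5]), array([139.1,  68.2]), 22.9) 0.1350233979473699
  lug (0.596, 0.337) 21 0.0681
  lug (0.435, 0.26) 816 0.6658
  lug (0.462, 0.247) 35 0.0684
  lug (0.45, 0.275) 1112 0.6608
  lug (0.61, 0.305) 0 
wrist 1518 (array([529.9, 287.1]), array([138.7,  66.1]), 22.2) 0.1345143847538055
  lug (0.596, 0.337) 121 0.0668
  lug (0.435, 0.26) 0 
  lug (0.462, 0.247) 0 
  lug (0.45, 0.275) 0 
  lug (0.61, 0.305) 122 0.0666
top 211 (array([527.2, 290. ]), array([139.5,  67.5]), 22.5) 0.13423717695074644
  lug (0.596, 0.337) 6 0.066
  lug (0.435, 0.26) 64 0.6828
  lug (0.462, 0.247) 121 0.7057
  lug (0.45, 0.275) 111 0.6942
  lug (0.61, 0.305) 0 
t 8.15 pos [0.5294 0.2872 0.2893] yaw_y -68.01 xaxis [ 0.0064  0.0124 -0.9999] F [ 0.6 -0.3 -1.6] grip 87.1
shift [ 66.1 265.1  71.5] roll -0.0 q [ 0.09  0.26 -0.76  1.46  0.17  1.48 -1.86]
```

View pics/w5.png

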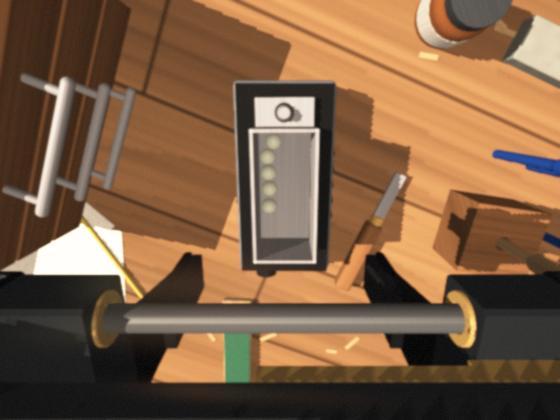

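The trough is seated: lug tops read about 0.068 m and the rim about 0.135 m. The wrist view shows the thick peg through its hole at (284,112) and all five balls inside. Now to the stick.

Call:
jog_arm(claw=[87,87,87,87,87], xyz=[[0,40,11],[0,85,23],[0,130,35],[0,175,47],[0,220,59]], roll=[-8.5,-17,-25.5,-34,-42.5])

```text
time: 8.65
position: [0.5555, 0.0707, 0.2856]
tool_rot: [1.582, 0.935, -1.562]
ft_force: [1.4, 0.1, 0.3]
grip_width: 0.998
```

```bash
python3 -c "
from h import *
go([.564,.014,.27],22)"
```

```text
t 8.65 pos [0.5555 0.0707 0.2856] yaw_y -28.9 xaxis [ 0.0053  0.0121 -0.9999] F [1.4 0.1 0.3] grip 86.9
shift [14.9 34.9 45.7] roll -50.9 q [ 0.48  0.15 -0.72  1.57  0.09  1.45 -0.75]
```

Call:
jog_arm(claw=[87,87,87,87,87], xyz=[[0,17,23],[5,35,46],[10,35,46],[15,35,46],[15,35,46]], roll=[-8.5,-17,-25.5,-34,-42.5])

```text
time: 9.15
position: [0.5631, 0.0131, 0.2678]
tool_rot: [1.039, 1.32, -1.02]
ft_force: [-0.5, 0.2, -0.6]
grip_width: 1.0
```

Call:
jog_arm(claw=[70,60,60], xyz=[[0,0,0],[0,0,0],[0,0,0]], roll=[-8,-8,-8])

```text
time: 9.45
position: [0.5628, 0.013, 0.267]
tool_rot: [0.936, 1.371, -0.917]
ft_force: [-0.6, 0.3, -0.1]
grip_width: 0.811
```

Run:
```python
from h import *
r,d,K,W=cam("wrist");save("w6",r);P=cloud(d,K,W);z=P[...,2];np.savez("w6",r=r,P=P)
with np.errstate(all='ignore'):nr=np.linalg.norm(P[...,:2]-[.564,.014],axis=-1)<.05
m=nr&(z>.068)&(z<.08);c=cv2.minAreaRect((P[m][:,:2]*1000).astype(np.float32));print(m.sum(),c)
for a in np.arange(.08,.22,.01):
    p=P[nr&(z>a)&(z<a+.01)]
    if len(p)>3:print(a.round(2),len(p),p.mean(0).round(4),np.ptp(p,0).round(3))
go([.564,.014,.14],22)
```

```text
5079 ((565.7880249023438, 12.245147705078125), (90.13104248046875, 90.21266174316406), 13.220788955688477)
0.08 25 [0.5636 0.0164 0.0848] [0.009 0.006 0.009]
0.09 25 [0.5641 0.0164 0.0953] [0.011 0.006 0.01 ]
0.1 26 [0.5639 0.0166 0.1052] [0.011 0.006 0.009]
0.11 9 [0.5638 0.0173 0.1123] [0.005 0.003 0.004]
0.13 44 [0.5627 0.0195 0.1359] [0.018 0.013 0.008]
0.14 61 [0.5628 0.0197 0.1451] [0.019 0.012 0.01 ]
0.15 65 [0.5631 0.0196 0.1551] [0.018 0.01  0.01 ]
0.16 74 [0.5623 0.0193 0.1651] [0.018 0.014 0.01 ]
0.17 80 [0.5629 0.0197 0.1753] [0.018 0.012 0.01 ]
0.18 89 [0.5622 0.0194 0.1852] [0.018 0.015 0.01 ]
0.19 176 [0.5637 0.0173 0.1966] [0.02 0.02 0.01]
0.2 426 [0.565  0.0134 0.2031] [0.017 0.018 0.005]
t 9.5 pos [0.5629 0.0131 0.2672] yaw_y 21.73 xaxis [ 0.0017  0.0126 -0.9999] F [ 0.1 -0.8  0. ] grip 66.9
shift [127.2   0.6   1. ] roll -0.3 q [ 0.61  0.18 -0.76  1.58  0.11  1.42  0.22]
```

View pics/w6.png

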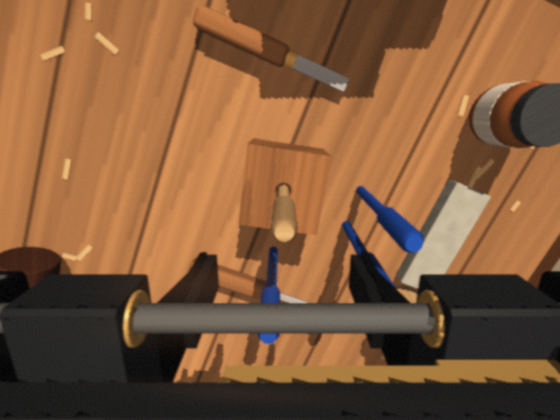

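The wrist view shows the wooden stick standing upright in the block at (284,215), with the blue look-alikes clear of the fingers. Descending and gripping the handle.

Call:
jog_arm(claw=[60,60,60,60,60], xyz=[[30,1.2,2.3],[65,1.2,2.3],[100,1.2,2.3],[122,1.2,2.3],[122,1.2,2.3]], roll=[0,0,0,0,0], force=40)

```text
time: 10.0
position: [0.5625, 0.0128, 0.1418]
tool_rot: [0.935, 1.376, -0.921]
ft_force: [0.1, 0.7, -0.6]
grip_width: 0.69
```

Call:
jog_arm(claw=[50,35,20,12,12], xyz=[[0,0,0],[0,0,0],[0,0,0],[0,0,0],[0,0,0]], roll=[0,0,0,0,0])

```text
time: 10.5
position: [0.563, 0.0128, 0.1426]
tool_rot: [0.935, 1.375, -0.921]
ft_force: [0.4, -0.1, -0.7]
grip_width: 0.321
```

Call:
jog_arm(claw=[12,12,12], xyz=[[0,0,0],[0,0,0],[0,0,0]], roll=[0,0,0])

```text
time: 10.8
position: [0.5632, 0.0127, 0.1428]
tool_rot: [0.935, 1.374, -0.921]
ft_force: [0.4, 0.5, 0.5]
grip_width: 0.217
```

```bash
python3 -c "
from h import *
go([.565,.013,.29],22)"
```

```text
t 10.8 pos [0.5632 0.0127 0.1428] yaw_y 21.62 xaxis [-0.0029  0.0127 -0.9999] F [0.4 0.5 0.5] grip 18.9
shift [-147.1    2.1   -1.5] roll -0.4 q [ 0.58  0.27 -0.74  1.75  0.18  1.2   0.17]
```

Call:
jog_arm(claw=[12,12,12,12,12], xyz=[[-15,0,-0.2],[-40,0.1,-0.5],[-75,0.1,-1],[-115,0.2,-1.5],[-155,0.3,-2]], roll=[0,0,0,0,0])

```text
time: 11.3
position: [0.5627, 0.0129, 0.3003]
tool_rot: [0.935, 1.374, -0.921]
ft_force: [0.6, -0.6, -0.5]
grip_width: 0.219
```

Run:
```python
from h import *
r,d,K,W=cam("side");P=cloud(d,K,W);np.savez("side6",r=r,P=P);save("s6",r)
go([.565,.013,.30],22); s=get_state()
z=P[...,2];c=r.astype(int)
with np.errstate(all='ignore'):nr=(np.linalg.norm(P[...,:2]-s["position"][:2],axis=-1)<.05)&(z>.14)
for a in np.arange(.14,.32,.01):
    p=P[nr&(z>a)&(z<a+.01)]
    if len(p)>3:print(a.round(2),len(p),p.mean(0).round(4))
u0=np.array([.563,.0127]);
# thick-end stir start, robot frame
C=np.array([.529,.2875]);e=np.array([np.cos(np.radians(22)),np.sin(np.radians(22))])
print("start",C+e*.03, "thick",C+e*.042,"thin",C-e*.042)
go([*(C+e*.0),.30],22)
```

```text
t 11.35 pos [0.5658 0.0134 0.3076] yaw_y 21.63 xaxis [ 0.0079  0.0119 -0.9999] F [2.3 1.2 3.9] grip 19.1
shift [ 7.6 -1.   0.1] roll -0.4 q [ 0.61  0.17 -0.76  1.51  0.11  1.5   0.23]
0.17 9 [0.5622 0.0166 0.1785]
0.18 16 [0.5617 0.0164 0.1855]
0.19 20 [0.562  0.0169 0.1948]
0.2 20 [0.5616 0.0167 0.2052]
0.21 20 [0.5618 0.0161 0.2149]
0.22 21 [0.5614 0.0162 0.225 ]
0.23 21 [0.5613 0.0159 0.2351]
0.24 20 [0.5613 0.0161 0.2451]
0.25 22 [0.561  0.0159 0.2546]
0.26 25 [0.5618 0.0158 0.2647]
0.27 28 [0.5621 0.0166 0.275 ]
0.28 13 [0.5613 0.0189 0.2864]
0.29 35 [0.5609 0.0204 0.2953]
0.3 84 [0.5599 0.0197 0.3053]
0.31 86 [0.5597 0.0199 0.315 ]
start [0.55681552 0.2987382 ] thick [0.56794172 0.30323348] thin [0.49005828 0.27176652]
t 11.35 pos [0.5658 0.0134 0.3076] yaw_y 21.63 xaxis [ 0.0079  0.0119 -0.9999] F [2.3 1.2 3.9] grip 19.1
shift [  10.6   66.8 -268.3] roll -0.4 q [ 0.61  0.17 -0.76  1.51  0.11  1.5   0.23]
```

View pics/s6.png

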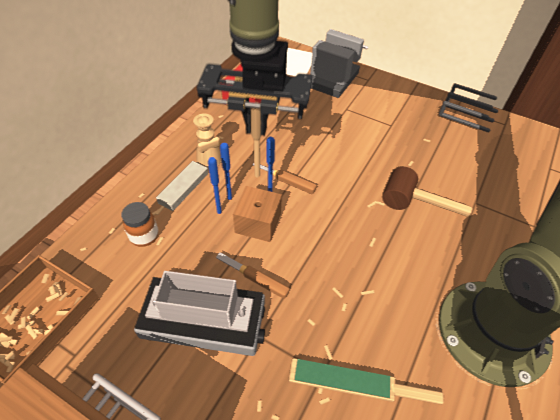

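The side view shows the stick hanging straight in the fingers, the hole empty at (258,205), and the trough seated. Carrying the stick to the trough.

Call:
jog_arm(claw=[12,12,12,12,12], xyz=[[0,8,-38],[0,20,-84],[0,32,-130],[0,44,-176],[0,55,-222]], roll=[0,0,0,0,0])

```text
time: 11.85
position: [0.5345, 0.2416, 0.3111]
tool_rot: [0.939, 1.363, -0.915]
ft_force: [0.1, 0.3, -0.4]
grip_width: 0.221
```

Call:
jog_arm(claw=[12,12,12], xyz=[[0,7,-28],[0,12,-46],[0,12,-46]], roll=[0,0,0])

```text
time: 12.15
position: [0.5268, 0.2927, 0.3124]
tool_rot: [0.936, 1.367, -0.909]
ft_force: [-0.1, -0.2, -1.5]
grip_width: 0.221
```

Run:
```python
from h import *
go([.529,.2875,.25],22)
r,d,K,W=cam("wrist");save("w7",r);P=cloud(d,K,W);z=P[...,2];np.savez("w7",r=r,P=P)
s=get_state();p=s["position"]
go([.529,.2875,.25],22)
with np.errstate(all='ignore'):
    nr=np.linalg.norm(P[...,:2]-p[:2],axis=-1)<.03
    for a in np.arange(.15,.3,.015):
        q=P[nr&(z>a)&(z<a+.015)]
        if len(q)>3:print(a.round(3),len(q),q.mean(0).round(4),np.ptp(q,0).round(3))
    m=(np.linalg.norm(P[...,:2]-[.529,.2875],axis=-1)<.11)&(z>.128)&(z<.142);print(m.sum(),cv2.minAreaRect((P[m][:,:2]*1000).astype(np.float32)) if m.any() else "")
```

```text
t 12.15 pos [0.5268 0.2927 0.3124] yaw_y 21.97 xaxis [ 0.0086  0.0139 -0.9999] F [-0.1 -0.2 -1.5] grip 19.2
shift [62.3 -0.7  6.2] roll -0.0 q [ 0.19  0.29 -0.92  1.42  0.22  1.53 -0.33]
t 12.2 pos [0.528  0.2901 0.3121] yaw_y 21.78 xaxis [ 0.009   0.012  -0.9999] F [-0.5 -0.8 -0.5] grip 19.2
shift [62.1 -0.8  3.2] roll -0.2 q [ 0.19  0.29 -0.91  1.42  0.23  1.53 -0.33]
0.18 30 [0.5286 0.2963 0.1907] [0.011 0.008 0.007]
0.195 66 [0.5285 0.2966 0.2025] [0.011 0.007 0.015]
0.21 75 [0.5282 0.2965 0.2176] [0.011 0.009 0.015]
0.225 92 [0.528  0.2963 0.2327] [0.011 0.008 0.015]
0.24 103 [0.5278 0.2965 0.2478] [0.011 0.007 0.015]
0.255 127 [0.5277 0.2964 0.2627] [0.011 0.009 0.015]
0.27 153 [0.5272 0.2964 0.2776] [0.011 0.006 0.015]
0.285 64 [0.5269 0.297  0.2884] [0.011 0.007 0.014]
1496 ((530.1551513671875, 287.30474853515625), (138.29994201660156, 66.69915771484375), 22.203563690185547)
```

View pics/w7.png

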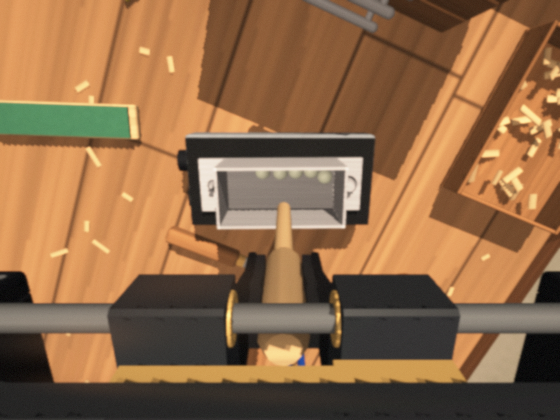

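The wrist view shows the stick above the trough's mid-width and the five balls in a row along the far (+y) wall at (262–325,173). I'll go over the thick-peg end, check, then lower.

Call:
jog_arm(claw=[12,12,12,12,12], xyz=[[10,12,4.8],[20,25,4.8],[32,38.5,4.8],[38,38.5,4.8],[38,38.5,4.8]], roll=[0,0,0,0,0])

```text
time: 12.7
position: [0.5658, 0.2983, 0.2735]
tool_rot: [0.936, 1.365, -0.916]
ft_force: [0.1, 0.2, 0.0]
grip_width: 0.217
```

```bash
cat > tr.py <<'E'
from h import *
def tr(go_to=None):
    s=get_state();p=s["position"];a=np.radians(22);e=np.array([np.cos(a),np.sin(a)]);n=np.array([-e[1],e[0]])
    M=R.from_rotvec(s["tool_rot"]).as_matrix()
    tip=p+M@[.128,0,0]; dl=tip[:2]-[.529,.2875]
    print("TIP along %.1f across %.1f height over floor %.1f mm | TCP along %.1f across %.1f"%(dl@e*1e3,dl@n*1e3,(tip[2]-.068)*1e3,(p[:2]-[.529,.2875])@e*1e3,(p[:2]-[.529,.2875])@n*1e3))
    if go_to is not None:
        al,ac,h=go_to; t=np.array([.529,.2875])+e*al/1e3+n*ac/1e3; d=np.array([*t,.068+h/1e3])-tip
        print("shift",(M.T@d*1e3).round(1),"F",s["ft_force"].round(1),"grip",round(s["grip_width"]*87,1),"t",s["time"])
E
python3 -c "
from tr import *
get_image('top');tr((40,-2,5))"
```

```text
TIP along 39.8 across -2.2 height over floor 78.5 mm | TCP along 38.3 across -3.2
shift [73.5 -0.7  0.3] F [ 0.2  0.4 -0.3] grip 19.4 t 12.75
```

Call:
jog_arm(claw=[12,12,12,12,12], xyz=[[20,-0.2,0],[40,-0.4,0.1],[55,-0.6,0.2],[66,-0.7,0.3],[68,-0.7,0.3]], roll=[0,0,0,0,0])

```text
time: 13.25
position: [0.5653, 0.2984, 0.2055]
tool_rot: [0.936, 1.365, -0.916]
ft_force: [-0.5, -0.9, -0.5]
grip_width: 0.22
```

```bash
python3 -c "
from tr import *
get_image('top');tr((43,0,5))"
```

```text
TIP along 39.4 across -2.3 height over floor 10.0 mm | TCP along 38.1 across -3.2
shift [ 5.   3.5 -2.3] F [-0.3  0.5 -0.4] grip 19.0 t 13.3
```

Call:
jog_arm(claw=[12,12,12,12,12], xyz=[[2.5,2,-1],[5,4.5,-1.3],[5.2,5,-1.3],[5.2,4,-1.3],[5.2,-6,-1.3]], roll=[0,0,0,0,0])

```text
time: 13.8
position: [0.5598, 0.298, 0.2007]
tool_rot: [0.937, 1.365, -0.915]
ft_force: [0.6, -0.6, -0.9]
grip_width: 0.221
```

```bash
python3 -c "
from tr import *
tr((-44,0,5))"
```

```text
TIP along 33.9 across -0.8 height over floor 4.7 mm | TCP along 32.5 across -1.8
shift [ -1.1 -77.9  -0.4] F [ 0.6 -0.6 -0.9] grip 19.2 t 13.8
```

Call:
jog_arm(claw=[12,12,12,12,12], xyz=[[-0.3,-14,0],[-0.5,-29,-0.2],[-0.7,-44,-0.3],[-0.9,-59,-0.4],[-1.1,-72,-0.4]], roll=[0,0,0,0,0])

```text
time: 14.3
position: [0.4913, 0.2714, 0.2011]
tool_rot: [0.937, 1.365, -0.915]
ft_force: [0.7, -0.5, -0.5]
grip_width: 0.218
```

```bash
python3 -c "
from tr import *
tr((-44,0,5))"
```

```text
TIP along -39.6 across 0.1 height over floor 5.1 mm | TCP along -41.0 across -0.8
shift [ 0.  -4.4  0.1] F [ 0.7 -0.5 -0.5] grip 19.0 t 14.3
```

Call:
jog_arm(claw=[12,12,12,12], xyz=[[0,-3,0],[0,-5,0],[0,-5,0],[0,-5,0]], roll=[0,0,0,0])

```text
time: 14.7
position: [0.4871, 0.2696, 0.2011]
tool_rot: [0.937, 1.365, -0.915]
ft_force: [-0.0, -0.8, -0.7]
grip_width: 0.218
```

```bash
cat > balls.py <<'E'
from tr import *
from scipy.ndimage import maximum_filter
def balls(n="wrist"):
    r,d,K,W=cam(n);P=cloud(d,K,W);np.savez("b_"+n,r=r,P=P)
    a=np.radians(22);e=np.array([np.cos(a),np.sin(a)]);nn=np.array([-e[1],e[0]])
    q=P[...,:2]-np.array([.5295,.2873] if n=="wrist" else [.528,.2895]); al=q@e*1e3; ac=q@nn*1e3; h=(P[...,2]-.067)*1e3
    with np.errstate(all='ignore'): m=(abs(al)<63)&(abs(ac)<28.5)&(h>6)&(h<21)
    # top-down height map, 1.5 mm cells
    g=np.full((22,46),0.); np.maximum.at(g,(((ac[m]+31.5)/3).astype(int),((al[m]+69)/3).astype(int)),h[m])
    for row in g[::-1]: print("".join("%2d "%x if x>6 else " . " for x in row))
E
python3 -c "
from balls import *
tr((44,0,5));balls()"
```

```text
TIP along -44.1 across 0.1 height over floor 5.1 mm | TCP along -45.6 across -0.9
shift [ 1.1 88.1 -0.4] F [-0.  -0.8 -0.7] grip 18.9 t 14.7
 .  .  .  .  .  .  .  .  .  .  .  .  .  .  .  .  .  .  .  .  .  .  .  .  .  .  .  .  .  .  .  .  .  .  .  .  .  .  .  .  .  .  .  .  .  . 
 .  .  .  .  .  .  .  .  .  .  .  .  .  .  .  .  .  .  .  .  .  .  .  .  .  .  .  .  .  .  .  .  .  .  .  .  .  .  .  .  .  .  .  .  .  . 
 .  .  .  .  .  .  .  .  .  .  .  .  .  .  .  .  .  .  .  .  .  .  .  .  .  .  .  .  .  .  .  .  .  .  .  .  .  .  .  .  .  .  .  .  .  . 
 .  .  .  .  .  .  .  .  .  .  .  .  .  .  .  .  .  .  .  .  .  .  .  .  .  .  .  .  .  .  .  .  .  .  .  .  .  .  .  .  .  .  .  .  .  . 
 .  .  .  .  .  .  .  .  .  .  .  .  .  .  .  .  .  .  .  .  .  .  .  .  .  .  .  .  .  .  .  .  .  .  .  .  .  .  .  .  .  .  .  .  .  . 
 .  .  .  .  .  .  .  .  .  .  .  .  . 15 16 18 18 17 14  . 15 17 18 18 17 14 16 17 17 18 17 15 15 16 18 18 18 16 13 17 17 16 16  .  .  . 
 .  .  .  .  .  .  .  .  .  .  .  .  . 15 16 17 17 17 14  . 14 17 17 18 16 14 12 16 18 18 17 14 13 17 17 17 16 14 16 17 18 18
[... 1397 characters left out ...]
 .  . 
 .  .  .  .  .  .  .  .  .  .  .  .  .  .  .  .  .  .  .  .  .  .  .  .  .  .  .  .  .  .  .  .  .  .  .  .  .  .  .  .  .  .  .  .  .  . 
 .  .  .  .  .  .  .  .  .  .  .  .  .  .  .  .  .  .  .  .  .  .  .  .  .  .  .  .  .  .  .  .  .  .  .  .  .  .  .  .  .  .  .  .  .  . 
 .  .  .  .  .  .  .  .  .  .  .  .  .  .  .  .  .  .  .  .  .  .  .  .  .  .  .  .  .  .  .  .  .  .  .  .  .  .  .  .  .  .  .  .  .  . 
 .  .  .  .  .  .  .  .  .  .  .  .  .  .  .  .  .  .  .  .  .  .  .  .  .  .  .  .  .  .  .  .  .  .  .  .  .  .  .  .  .  .  .  .  .  . 
 .  .  .  .  .  .  .  .  .  .  .  .  .  .  .  .  .  .  .  .  .  .  .  .  .  .  .  .  .  .  .  .  .  .  .  .  .  .  .  .  .  .  .  .  .  .
```

The balls stand in a row near the +y wall, just off the stick's path. I'll make the return sweep about 4 mm towards them. The gap to the wall is still over 18 mm, so they get nudged but can pass.

Call:
jog_arm(claw=[12,12,12,12,12], xyz=[[0.1,4,-4],[0.2,15,-4.3],[0.4,27,-4.3],[0.6,39,-4.4],[0.7,50,-4.4]], roll=[0,0,0,0,0])

```text
time: 15.25
position: [0.5331, 0.2928, 0.2005]
tool_rot: [0.937, 1.366, -0.915]
ft_force: [-0.4, 0.1, -0.9]
grip_width: 0.222
```

```bash
python3 -c "
from tr import *
tr((44,2,5))"
```

```text
TIP along 7.2 across 4.4 height over floor 4.5 mm | TCP along 5.8 across 3.4
shift [-0.1 36.9  2.2] F [-0.4  0.1 -0.9] grip 19.3 t 15.25
```

Call:
jog_arm(claw=[12,12,12,12,12], xyz=[[-0.1,12,0],[-0.1,23,1],[-0.1,32,3],[-0.1,37.5,4],[-0.1,37.5,4]], roll=[0,0,0,0,0])

```text
time: 15.75
position: [0.5701, 0.3028, 0.2007]
tool_rot: [0.938, 1.366, -0.916]
ft_force: [-0.2, 0.1, -0.4]
grip_width: 0.224
```

```bash
python3 -c "
from balls import *
tr((-44,-1,5));balls()" | sed -n '1,2p;5,16p'
```

```text
TIP along 45.2 across -0.1 height over floor 4.7 mm | TCP along 43.8 across -1.2
shift [ -1.2 -89.1   1.5] F [-0.2  0.1 -0.4] grip 19.5 t 15.75
 .  .  .  .  .  .  .  .  .  .  .  .  .  .  .  .  .  .  .  .  .  .  .  .  .  .  .  .  .  .  .  .  .  .  .  .  .  .  .  .  .  .  .  .  .  . 
 .  .  .  .  .  .  .  .  .  .  .  .  .  .  .  .  .  .  .  .  .  .  .  .  .  .  .  .  .  .  .  .  .  .  .  .  .  .  .  .  .  .  .  .  .  . 
 .  .  .  .  .  .  .  .  .  .  .  .  .  .  .  .  .  .  .  .  .  .  .  .  .  .  .  .  .  .  .  .  .  .  .  .  .  .  .  .  .  .  .  .  .  . 
 .  .  .  .  .  .  .  .  .  .  .  .  . 14 17 18 18 17 16  . 14 17 18 18 18 15 13 16 17 18 17 15 12 16 19 18 17 15 14 16 16 17 15 13  .  . 
 .  .  .  .  .  .  .  .  .  .  .  .  . 14 16 17 17 17 14  . 14 17 17 18 17 15 11 15 18 18 16 14  . 15 16 17 17 14 15 17 18 17 17 15  .  . 
 .  .  .  .  .  .  .  .  .  .  .  .  .  . 15 15 16 14 12  .  . 15 16 16 15 13  . 14 14 15 14 13  . 13 14 15 14  . 15 17 19 18 17 15  .  . 
 .  .  .  .  .  .  .  .  .  .  .  .  .  .  .  . 11  .  .  .  .  . 12 12  .  .  .  .  .  .  .  .  .  .  .  .  .  . 14 16 17 17 16 13  .  . 
 .  .  .  .  .  .  .  .  .  .  .  .  .  .  .  .  .  .  .  .  .  .  .  .  .  .  .  .  .  .  .  .  .  .  .  .  .  .  . 14 15 16 15  .  .  . 
 .  .  .  .  .  .  .  .  .  .  .  .  .  .  .  .  .  .  .  .  .  .  .  .  .  .  .  .  .  .  .  .  .  .  .  .  . 19 19 20  .  .  .  .  .  . 
 .  .  .  .  .  .  .  .  .  .  .  .  .  .  .  .  .  .  .  .  .  .  .  .  .  .  .  .  .  .  .  .  .  .  .  . 20  .  . 20 19  .  .  .  .  . 
 .  .  .  .  .  .  .  .  .  .  .  .  .  .  .  .  .  .  .  .  .  .  .  .  .  .  .  .  .  .  .  .  .  .  .  . 11  .  .  . 12  .  .  .  .  . 
 .  .  .  .  .  .  .  .  .  .  .  .  .  .  .  .  .  .  .  .  .  .  .  .  .  .  .  .  .  .  .  .  .  .  .  .  .  .  .  .  .  .  .  .  .  .
```

The tip has gone thick (44) → thin (−44) → thick (45) about 5 mm over the floor, but the balls barely moved. To stir them properly I'll go back to the thin end, flick the free end of the row lightly, and repeat the full sweep.

Call:
jog_arm(claw=[12,12,12,12,12], xyz=[[-0.3,-18,0.5],[-0.5,-37,1],[-0.7,-56,1],[-0.9,-75,1],[-1.2,-91,1]], roll=[0,0,0,0,0])

```text
time: 16.3
position: [0.4837, 0.268, 0.2011]
tool_rot: [0.936, 1.366, -0.916]
ft_force: [-0.1, -0.4, -0.7]
grip_width: 0.22
```

Call:
jog_arm(claw=[12,12,12,12,12], xyz=[[0,-2,-3],[0,-3,-8],[0,-3,-13],[0,-3,-15.5],[0,-3,-15.5]], roll=[0,0,0,0,0])

```text
time: 16.8
position: [0.4751, 0.2823, 0.2011]
tool_rot: [0.936, 1.367, -0.915]
ft_force: [-0.3, 0.5, -0.8]
grip_width: 0.222
```

```bash
python3 -c "
from tr import *
tr((-33,16,5))"
```

```text
TIP along -50.7 across 16.5 height over floor 5.1 mm | TCP along -51.9 across 15.4
shift [ 0.3 17.7  0.4] F [-0.3  0.5 -0.8] grip 19.3 t 16.8
```

Call:
jog_arm(claw=[12,12,12,12,12], xyz=[[0,9,0],[0.2,19,0],[0.1,8,2],[0,4,8],[0,4,15]], roll=[0,0,0,0,0])

```text
time: 17.3
position: [0.4839, 0.2694, 0.201]
tool_rot: [0.935, 1.367, -0.915]
ft_force: [0.5, -0.2, -0.4]
grip_width: 0.225
```

```bash
python3 -c "
from balls import *
tr((44,0,5));balls()" | sed -n '1,2p;6,20p'
```

```text
TIP along -47.4 across 1.1 height over floor 5.0 mm | TCP along -48.6 across 0.1
shift [ 0.8 91.4  0.8] F [ 0.5 -0.2 -0.4] grip 19.6 t 17.3
 .  .  .  .  .  .  .  .  .  .  .  .  .  .  .  .  .  .  .  .  .  .  .  .  .  .  .  .  .  .  .  .  .  .  .  .  .  .  .  .  .  .  .  .  .  . 
 .  .  .  .  .  .  .  .  .  .  .  .  .  .  .  .  .  .  .  .  .  .  .  .  .  .  .  .  .  .  .  .  .  .  .  .  .  .  .  .  .  .  .  .  .  . 
 .  .  .  .  .  .  .  .  .  .  .  .  .  .  .  . 15 17 17 17 15  . 15 17 18 17 16  . 15 17 17 18 17 14 14 16 19 17 16 13 17 16 16 15  .  . 
 .  .  .  .  .  .  .  .  .  .  .  .  .  .  .  . 14 16 17 16 14  . 15 17 17 16 16  . 15 16 17 17 16 14 14 16 17 17 15 15 17 18 18 17  .  . 
 .  .  .  .  .  .  .  .  .  .  .  .  .  .  .  .  . 13 14 13  .  . 10 15 14 14 10  .  9 14 15 14 15  .  . 11  .  .  . 16 18 19 18 17  .  . 
 .  .  .  .  .  .  .  .  .  .  .  .  .  .  .  .  .  .  .  .  .  .  .  .  .  .  .  .  .  . 10  .  .  .  .  .  .  .  . 14 16 17 18 17  .  . 
 .  .  .  .  .  .  .  .  .  .  .  .  .  .  .  .  .  .  .  .  .  .  .  .  .  .  .  .  .  .  .  .  .  .  .  .  .  .  . 10 14 16 
[... 423 characters left out ...]
 .  . 
 .  .  .  .  .  .  .  .  .  .  .  .  .  .  .  .  .  .  .  .  .  .  .  .  .  .  .  .  .  .  .  .  .  .  .  .  .  .  .  .  .  .  .  .  .  . 
 .  .  .  .  .  .  .  .  .  .  .  .  .  .  .  .  .  .  .  .  .  .  .  .  .  .  .  .  .  .  .  .  .  .  .  .  .  .  .  .  .  .  .  .  .  . 
 .  .  .  .  .  .  .  .  .  .  .  .  .  .  .  .  .  .  .  .  .  .  .  .  .  .  .  .  .  .  .  .  .  .  .  .  .  .  .  .  .  .  .  .  .  . 
 .  .  .  .  .  .  .  .  .  .  .  .  .  .  .  .  .  .  .  .  .  .  .  .  .  .  .  .  .  .  .  .  .  .  .  .  .  .  .  .  .  .  .  .  .  . 
 .  .  .  .  .  .  .  .  .  .  .  .  .  .  .  .  .  .  .  .  .  .  .  .  .  .  .  .  .  .  .  .  .  .  .  .  .  .  .  .  .  .  .  .  .  .
```

All five balls were pushed along by 5–8 mm. Finishing with one more full mid-width pass to the thick end.

Call:
jog_arm(claw=[12,12,12,12,12], xyz=[[0.2,18,0.8],[0.4,37,1.5],[0.6,56,1.5],[0.8,75,1.5],[0.8,89,1.5]], roll=[0,0,0,0,0])

```text
time: 17.85
position: [0.5701, 0.2983, 0.2008]
tool_rot: [0.937, 1.364, -0.918]
ft_force: [0.5, -0.5, -0.7]
grip_width: 0.221
```

```bash
python3 -c "
from balls import *
tr((35,0,130));balls()" | sed -n '1,2p;6,16p'
```

```text
TIP along 43.4 across -4.6 height over floor 4.8 mm | TCP along 42.1 across -5.4
shift [-125.2   -7.2   -5.3] F [ 0.5 -0.5 -0.7] grip 19.2 t 17.85
 .  .  .  .  .  .  .  .  .  .  .  .  .  .  .  .  .  .  .  .  .  .  .  .  .  .  .  .  .  .  .  .  .  .  .  .  .  .  .  .  .  .  .  .  .  . 
 .  .  .  .  .  .  .  .  .  .  .  .  .  .  .  .  .  .  .  .  .  .  .  .  .  .  .  .  .  .  . 18  .  .  .  .  .  .  .  .  .  .  .  .  .  . 
 .  .  .  .  .  .  .  .  .  .  .  .  .  .  . 12 16 17 17 17 16 11 15 17 17 18 16 12 14 16 18 18 18 15 14 17 17 19 17 15 15 17 16 15  .  . 
 .  .  .  .  .  .  .  .  .  .  .  .  .  .  .  . 14 16 17 16 14  . 14 16 16 16 16 10 13 16 18 17 16 14  9 15 16 16 16 13 16 17 18 17  .  . 
 .  .  .  .  .  .  .  .  .  .  .  .  .  .  .  .  .  . 12 12  7  .  . 12 13 13 11  .  . 13 15 16 14  .  .  . 12 12  . 15 16 18 19 17  .  . 
 .  .  .  .  .  .  .  .  .  .  .  .  .  .  .  .  .  .  .  .  .  .  .  .  .  .  .  .  .  .  .  .  .  .  .  .  .  .  . 14 17 18 17 18  .  . 
 .  .  .  .  .  .  .  .  .  .  .  .  .  .  .  .  .  .  .  .  .  .  .  .  .  .  .  .  .  .  .  .  .  .  .  .  .  .  .  . 14 16 16 16  .  . 
 .  .  .  .  .  .  .  .  .  .  .  .  .  .  .  .  .  .  .  .  .  .  .  .  .  .  .  .  .  .  .  .  .  .  .  .  .  .  .  . 11 12 14  .  .  . 
 .  .  .  .  .  .  .  .  .  .  .  .  .  .  .  .  .  .  .  .  .  .  .  .  .  .  .  .  .  .  .  .  .  .  .  .  . 20 19  .  .  .  .  .  .  . 
 .  .  .  .  .  .  .  .  .  .  .  .  .  .  .  .  .  .  .  .  .  .  .  .  .  .  .  .  .  .  .  .  .  .  .  . 20 15 19 20  .  .  .  .  .  . 
 .  .  .  .  .  .  .  .  .  .  .  .  .  .  .  .  .  .  .  .  .  .  .  .  .  .  .  .  .  .  .  .  .  .  . 16  .  .  . 19  .  .  .  .  .  .
```

Call:
jog_arm(claw=[12,12,12,12,12], xyz=[[-10,0,0],[-35,0,-1],[-70,-2,-3],[-95,-5,-5],[-110,-7,-5]], roll=[0,0,0,0,0])

```text
time: 18.4
position: [0.5621, 0.3001, 0.314]
tool_rot: [0.941, 1.361, -0.914]
ft_force: [0.0, -0.2, -0.5]
grip_width: 0.222
```

```bash
python3 -c "
from h import *
go([.5632,.0127,.305],21.62)"
```

```text
t 18.4 pos [0.5621 0.3001 0.314 ] yaw_y 21.55 xaxis [ 0.0115  0.0123 -0.9999] F [ 0.  -0.2 -0.5] grip 19.3
shift [   5.5 -104.7  267.8] roll -0.1 q [ 0.14  0.38 -0.91  1.33  0.29  1.56 -0.36]
```

Call:
jog_arm(claw=[12,12,12,12,12], xyz=[[0,-15,38],[0,-32,82],[0,-49,126],[0,-66,170],[0,-84,214]], roll=[0,0,0,0,0])

```text
time: 18.9
position: [0.5618, 0.0679, 0.3112]
tool_rot: [0.941, 1.361, -0.915]
ft_force: [0.9, 0.8, 0.1]
grip_width: 0.221
```

```bash
python3 -c "
from h import *
go([.5632,.0127,.28],21.62)"
```

```text
t 18.9 pos [0.5618 0.0679 0.3112] yaw_y 21.52 xaxis [ 0.0115  0.0112 -0.9999] F [0.9 0.8 0.1] grip 19.2
shift [ 30.6 -19.4  52.1] roll -0.1 q [ 0.59  0.18 -0.85  1.51  0.13  1.5   0.11]
```

Call:
jog_arm(claw=[12,12,12,12,12], xyz=[[10,-10,25],[25,-17,42],[40,-20.5,51],[55,-20.8,51.5],[70,-20.8,51.5]], roll=[0,0,0,0,0])

```text
time: 19.4
position: [0.5618, 0.0144, 0.2394]
tool_rot: [0.94, 1.362, -0.914]
ft_force: [1.0, 0.7, -0.1]
grip_width: 0.221
```

```bash
cat > hole.py <<'E'
from h import *
get_image("top")
s=get_state();M=R.from_rotvec(s["tool_rot"]).as_matrix();tip=s["position"]+M@[.128,0,0];print("tip by pose",tip.round(4),"xaxis",M[:,0].round(4))
for n in("wrist","side","top"):
    r,d,K,W=cam(n);P=cloud(d,K,W);z=P[...,2];np.savez("hole_"+n,r=r,P=P)
    C=W[:3,3]
    with np.errstate(all='ignore'):
        nr=np.linalg.norm(P[...,:2]-[.565,.0128],axis=-1)<.035
        # pixels in the hole: seen below the block's top; intersect their rays with z=.075
        m=nr&(z<.069); v,u=np.nonzero(m)
        rays=np.stack([(u-K[0,2])/K[0,0],(v-K[1,2])/K[1,1],np.ones(len(u))],-1)@W[:3,:3].T
        h=C+rays*((.075-C[2])/rays[:,2])[:,None] if len(u) else np.zeros((0,3))
        if len(h)>5: print(n,"hole",len(h),cv2.minAreaRect((h[:,:2]*1000).astype(np.float32)))
        b=P[np.isfinite(z)&(z>.07)&(z<.08)&(np.linalg.norm(P[...,:2]-[.565,.0128],axis=-1)<.075)]
        print("  block",cv2.minAreaRect((b[:,:2]*1000).astype(np.float32)))
        for a in np.arange(tip[2]-.005,tip[2]+.06,.01):
            p=P[(np.linalg.norm(P[...,:2]-tip[:2],axis=-1)<.02)&(z>a)&(z<a+.01)]
            if len(p)>6:
                w=p.mean(0);f=(C-w)[:2];f/=np.linalg.norm(f); print("  stick z %.3f n%d axis"%(w[2],len(p)),(w[:2]-f*.0045).round(4))
go([.5632,.0127,.2],21.62)
E
python3 hole.py
```

```text
tip by pose [0.5613 0.0165 0.1088] xaxis [ 0.0072  0.0124 -0.9999]
wrist hole 135 ((564.66455078125, 14.789437294006348), (14.04857063293457, 11.349782943725586), 21.43017578125)
  block ((565.740966796875, 12.332027435302734), (90.11128234863281, 90.27279663085938), 13.216318130493164)
  stick z 0.113 n9 axis [0.5654 0.0148]
  stick z 0.119 n42 axis [0.5638 0.0144]
  stick z 0.129 n41 axis [0.5638 0.0144]
  stick z 0.139 n50 axis [0.5636 0.0147]
  stick z 0.149 n53 axis [0.5633 0.0143]
  stick z 0.159 n61 axis [0.5634 0.0145]
  stick z 0.169 n64 axis [0.563  0.0144]
side hole 19 ((563.3084716796875, 14.256412506103516), (11.61103343963623, 8.893386840820312), 30.99776840209961)
  block ((564.878173828125, 13.215179443359375), (90.71263122558594, 92.95094299316406), 13.116722106933594)
  stick z 0.120 n13 axis [0.5636 0.0154]
  stick z 0.129 n15 axis [0.5628 0.015 ]
  stick z 0.138 n13 axis [0.5635 0.0146]
  stick z 0.148 n14 axis [0.5625 0.0152]
  stick z 0.158 n18 axis [0.5626 0.015 ]
  stick z 0.169 n15 axis [0.5629 0.0144]
  block ((0.0, 0.0), (0.0, 0.0), 0.0)
t 19.6 pos [0.562  0.0149 0.2404] yaw_y 21.67 xaxis [ 0.011   0.0119 -0.9999] F [-0.3 -0.4 -0.5] grip 19.2
shift [40.4 -0.3  2.8] roll 0.1 q [ 0.66  0.19 -0.82  1.63  0.13  1.37  0.21]
```

Call:
jog_arm(claw=[12,12,12,12], xyz=[[10,0.4,2.5],[20,0.4,2.6],[30,0.4,2.6],[30,0.4,2.6]], roll=[0,0,0,0])

```text
time: 20.0
position: [0.5625, 0.0128, 0.2084]
tool_rot: [0.938, 1.365, -0.914]
ft_force: [-0.7, -0.9, -0.9]
grip_width: 0.221
```

```bash
python3 hole.py; python3 -c "
import numpy as np,cv2
r=np.load('hole_wrist.npz')['r'];s=np.load('hole_side.npz')['r']
a=cv2.resize(r[100:300,200:370],(425,500),interpolation=2);b=cv2.resize(s[150:250,215:300],(425,500),interpolation=2)
cv2.imwrite('pics/last.png',np.hstack([a,b])[:,:800,::-1])"
```

```text
tip by pose [0.5642 0.0144 0.0813] xaxis [ 0.0091  0.0122 -0.9999]
wrist hole 104 ((564.142333984375, 15.203227996826172), (14.498756408691406, 10.150033950805664), 33.987056732177734)
  block ((565.857177734375, 12.196121215820312), (90.45610046386719, 90.36787414550781), 13.131773948669434)
  stick z 0.086 n11 axis [0.5679 0.0127]
  stick z 0.092 n37 axis [0.5668 0.0124]
  stick z 0.102 n46 axis [0.5664 0.0123]
  stick z 0.112 n46 axis [0.5665 0.0127]
  stick z 0.122 n56 axis [0.5663 0.0123]
  stick z 0.131 n55 axis [0.5661 0.0124]
  stick z 0.141 n70 axis [0.5661 0.0125]
side hole 21 ((564.3014526367188, 14.852474212646484), (13.927776336669922, 8.893070220947266), 30.990345001220703)
  block ((565.2886352539062, 13.512592315673828), (91.57193756103516, 93.34322357177734), 12.726404190063477)
  stick z 0.077 n48 axis [0.5651 0.013 ]
  stick z 0.091 n15 axis [0.5668 0.0123]
  stick z 0.101 n18 axis [0.5673 0.0122]
  stick z 0.111 n14 axis [0.566 0.012]
  stick z 0.121 n18 axis [0.5662 0.0121]
  stick z 0.132 n20 axis [0.5662 0.0127]
  stick z 0.142 n17 axis [0.5661 0.0121]
  block ((0.0, 0.0), (0.0, 0.0), 0.0)
t 20.2 pos [0.5639 0.013  0.2108] yaw_y 21.67 xaxis [ 0.0116  0.012  -0.9999] F [ 0.6 -0.  -0.1] grip 19.1
shift [10.8 -0.9  0.1] roll 0.1 q [ 0.65  0.21 -0.81  1.67  0.15  1.31  0.2 ]
```

View pics/last.png

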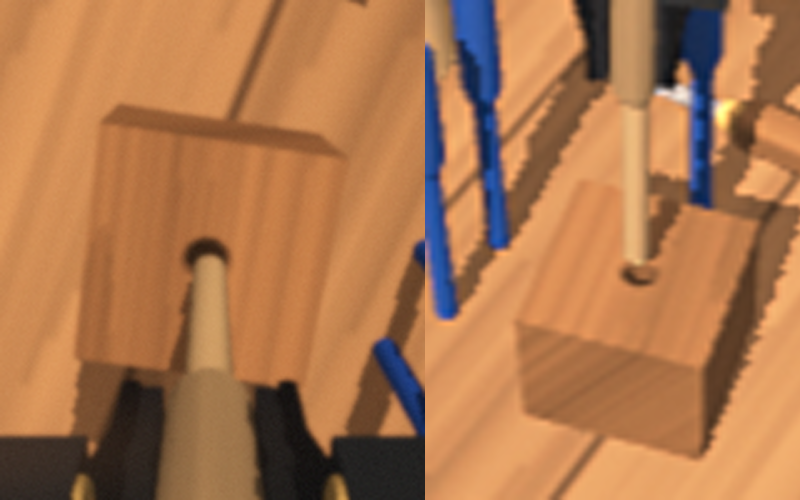

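The left crop shows the tip at (210,258), about 1 mm to the right of the hole centre at (207,250). The side crop agrees: the stick is slightly left of the hole at (640,272). Correcting by −1 mm in tool y and inserting.

Call:
jog_arm(claw=[12,12,12,12,12], xyz=[[1,-1.1,0],[4,-1.2,0],[10,-1.3,0.1],[18,-1.4,0.2],[25,-1.5,0.2]], roll=[0,0,0,0,0])

```text
time: 20.7
position: [0.5626, 0.0125, 0.1848]
tool_rot: [0.939, 1.362, -0.913]
ft_force: [0.3, 0.8, -1.1]
grip_width: 0.221
```

```bash
python3 hole.py; python3 -c "
from h import *
print(get_state()['torque'].round(3))"
```

```text
tip by pose [0.563  0.0139 0.0555] xaxis [ 0.0089  0.0122 -0.9999]
wrist hole 51 ((564.8226318359375, 15.316841125488281), (14.616236686706543, 10.002318382263184), 13.426801681518555)
  block ((565.6962280273438, 12.146244049072266), (90.20914459228516, 90.47077941894531), 13.271467208862305)
  stick z 0.056 n11 axis [0.5714 0.0068]
  stick z 0.067 n48 axis [0.5677 0.0101]
  stick z 0.074 n1282 axis [0.5632 0.0123]
  stick z 0.086 n50 axis [0.5652 0.0121]
  stick z 0.096 n53 axis [0.5649 0.0118]
  stick z 0.105 n59 axis [0.5649 0.0119]
  stick z 0.115 n67 axis [0.5647 0.012 ]
  block ((565.0478515625, 12.956417083740234), (90.98381042480469, 93.39305114746094), 13.349311828613281)
  stick z 0.076 n144 axis [0.5637 0.012 ]
  stick z 0.085 n13 axis [0.5651 0.0131]
  stick z 0.095 n14 axis [0.565  0.0129]
  stick z 0.105 n14 axis [0.5652 0.0133]
  stick z 0.115 n16 axis [0.5647 0.0127]
  block ((0.0, 0.0), (0.0, 0.0), 0.0)
t 20.9 pos [0.5627 0.0126 0.1854] yaw_y 21.68 xaxis [ 0.011   0.0122 -0.9999] F [-0.3 -0.3 -0.6] grip 19.3
shift [-14.6   0.7  -0. ] roll 0.1 q [ 0.65  0.23 -0.81  1.71  0.16  1.26  0.19]
[ 0.    -0.109  0.042]
```

Call:
jog_arm(claw=[12,12,12,12,12], xyz=[[8,-0.1,0.1],[18,-0.2,0.2],[28,-0.4,0.2],[36,-0.5,0.3],[40,-0.5,0.3]], roll=[0,0,0,0,0])

```text
time: 21.4
position: [0.5621, 0.0125, 0.144]
tool_rot: [0.939, 1.364, -0.913]
ft_force: [-0.9, 1.2, -0.7]
grip_width: 0.224
```

Call:
jog_arm(claw=[12,12,12], xyz=[[1.5,0,0],[2.5,0,0],[2.5,0,0]], roll=[0,0,0])

```text
time: 21.7
position: [0.5625, 0.0127, 0.1427]
tool_rot: [0.939, 1.363, -0.913]
ft_force: [-2.3, 0.5, 5.0]
grip_width: 0.223
```

Call:
jog_arm(claw=[30,45,60,60,60], xyz=[[0,0,0],[0,0,0],[0,0,0],[0,0,0],[0,0,0]], roll=[0,0,0,0,0])

```text
time: 22.2
position: [0.5624, 0.0127, 0.1426]
tool_rot: [0.939, 1.363, -0.913]
ft_force: [-0.7, -0.2, -0.3]
grip_width: 0.59
```

Call:
jog_arm(claw=[60,60,60,60,60], xyz=[[-15,0,0],[-45,0,0],[-85,0,0],[-125,0,0],[-150,0,-40]], roll=[0,0,0,0,0])

```text
time: 22.7
position: [0.5487, 0.0424, 0.2965]
tool_rot: [0.946, 1.355, -0.919]
ft_force: [0.8, -0.4, 0.8]
grip_width: 0.69
```

```bash
python3 - <<'E'
from h import *
go([.565,.013,.3],22)
a=np.radians(22)
old={n:np.load(n+".npz") for n in("side","top")}
for n in("wrist","side","top"):
    r,d,K,W=cam(n);P=cloud(d,K,W);z=P[...,2]
    with np.errstate(all='ignore'):
        p=P[(np.linalg.norm(P[...,:2]-[.565,.013],axis=-1)<.03)&(z>.08)&(z<.23)]
        if len(p): print(n,"stick top z",np.percentile(p[:,2],98).round(4),"top",p[p[:,2]>.195].mean(0).round(4),"mid",p[(p[:,2]>.13)&(p[:,2]<.19)].mean(0).round(4))
        nr=np.linalg.norm(P[...,:2]-[.528,.289],axis=-1)<.12
        m=nr&(z>.128)&(z<.145);print(" rim",m.sum(),cv2.minAreaRect((P[m][:,:2]*1000).astype(np.float32)) if m.sum()>9 else "",np.median(z[m]).round(4))
        for c in((.596,.337),(.462,.247)):
            mm=np.linalg.norm(P[...,:2]-c,axis=-1)<.007; print("  lug",mm.sum(),np.nanmedian(z[mm]).round(4) if mm.any() else "")
    if n in old:
        df=np.abs(P[...,2]-old[n]["P"][...,2])>.012; k,l,st,ct=cv2.connectedComponentsWithStats(cv2.morphologyEx(df.astype(np.uint8),cv2.MORPH_OPEN,np.ones((3,3))))
        for i in range(1,k):
            if st[i,4]>25: q=P[l==i]; print("  changed",st[i].tolist(),np.nanmedian(q,0).round(3))
E
python3 -c "
from balls import *
balls('top');balls('side')" | grep '[0-9]'
```

```text
t 22.7 pos [0.5487 0.0424 0.2965] yaw_y 21.11 xaxis [ 0.0142  0.0101 -0.9998] F [ 0.8 -0.4  0.8] grip 60.1
shift [-3.6  4.7 33.3] roll -0.9 q [ 0.65  0.13 -0.84  1.57  0.09  1.46  0.17]
wrist stick top z 0.2046 top [0.5685 0.0142 0.2019] mid [0.5655 0.0187 0.1636]
 rim 0  nan
  lug 0 
  lug 0 
side stick top z 0.2064 top [0.5664 0.016  0.2026] mid [0.5641 0.0189 0.1622]
 rim 680 ((529.0501708984375, 288.083251953125), (138.74708557128906, 69.04788208007812), 22.449249267578125) 0.1352
  lug 21 0.0687
  lug 36 0.0686
  changed [190, 0, 120, 153, 9270] [0.524 0.075 0.447]
  changed [467, 0, 59, 70, 2535] [ 0.293 -1.736 -0.243]
  changed [304, 119, 53, 55, 1703] [ 0.533 -0.324  0.001]
  changed [537, 192, 23, 47, 598] [ 0.058 -0.005  0.344]
  changed [485, 229, 56, 62, 1156] [0.07  0.015 0.209]
  changed [154, 271, 83, 56, 2642] [0.531 0.293 0.111]
  changed [555, 275, 5, 14, 40] [0.016 0.062 0.304]
  changed [501, 285, 37, 34, 670] [0.028 0.059 0.216]
  changed [518, 290, 42, 44, 796] [-0.001  0.077  0.233]
top stick top z 0.0818 top [nan nan nan] mid [nan nan nan]
 rim 328 ((527.04449
[... 1809 characters left out ...]
 .  .  .  .  .  .  .  .  .  6  .  .  .  .  . 
 .  .  .  .  .  .  .  .  .  .  .  .  .  .  .  .  .  .  .  .  .  .  .  6  .  .  .  .  .  .  .  .  .  .  .  .  .  .  .  .  .  .  .  .  .  . 
 .  .  .  .  .  .  .  .  .  .  .  .  .  .  .  .  .  .  .  .  .  .  6  .  .  .  .  .  .  .  .  .  .  .  .  .  .  .  .  .  .  .  .  .  .  . 
 .  .  .  .  .  .  .  .  .  .  .  .  .  .  .  .  .  .  .  .  .  .  .  .  .  .  .  .  .  .  .  .  .  .  .  .  .  .  .  .  .  .  . 17  .  . 
 .  .  .  .  .  .  .  .  .  .  .  .  .  .  .  .  .  .  .  .  .  .  .  .  .  .  .  .  .  .  .  .  .  .  .  .  .  .  .  .  . 17 15  .  .  . 
 .  .  .  .  .  .  .  .  .  .  .  6  .  .  .  .  .  .  .  .  .  .  .  .  .  .  .  .  .  .  .  .  .  .  .  .  .  .  .  .  .  .  .  .  .  .
  return _methods._mean(a, axis=axis, dtype=dtype,
<stdin>:9: RuntimeWarning: Mean of empty slice.
```

```bash
python3 -c "
from bench import order,get_state
print(get_state()['qd'].round(3)); print(order.close_job())"
```

```text
[ 0.009  0.024  0.024  0.019  0.006 -0.001 -0.   ]
the job is handed in; nothing more can be done
None
```

The job is done and handed in at about 23 s of the 72 s allowed; the hand-in gave no verdict.

- **Trough:** it sits down on the deck with the thick and thin pegs in their matching holes. Lug tops read about 68 mm and the rim about 135 mm, where 68 and 136 mm mean fully seated.
- **Stirring:** by the measured tool pose, the wooden stick's tip ran 4.5–5 mm over the trough's floor. It went from 44 mm into the thick-peg end to 44 mm into the thin-peg end and back to 45 mm. On those mid-width passes the balls hardly moved, because they stood along one wall. I then flicked the row, which moved the balls about 5–8 mm, and swept once more back to the thick-peg end. The balls were therefore only lightly stirred.
- **Stick:** it is back fully down in the block's hole. I felt 5 N of contact at the bottom before letting go, and its top reads 0.205 m as expected.
- **Last checks:** all five balls are in the trough. Comparing depth images from before and after showed changes only at the arm and at the trough's old and new places. The gripper is clear of everything. The largest wrist force I saw was about 8 N.
- **Disagreements:** the fixed cameras and the wrist camera differed by 2–4 mm at the base. I used the wrist camera for the fit and cross-checked with the side view. The overhead camera could not see the stick at the end because the arm was in the way.

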